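# Take the pellet die apart into its nests

## Robot

A 6-joint arm with a two-finger parallel gripper is mounted at the origin on a cart in front of the work surface, level with it; the furniture and walls round the work are solid. World frame = base frame: x ahead of the robot, y to its left, z up, the work surface at z = 0. Lengths are in m, angles in rad, forces in N, time in s.
With the tool pointing down it reaches from about 0.375 to 0.9 m from the base axis. Payload 3.1 kg.
Tool frame: the origin (TCP) lies between the finger pads; the fingertips stand 22 mm ahead of it and the grasp point (between the pads) lies 3 mm ahead of it; z points along the fingers, x is the direction in which the jaws open and shut, and the axes are right-handed (so a half turn about z gives the same grasp; the last joint's range is limited). The gripper opens to 87 mm and grips with 3 to 60 N. Pads are 19 mm wide; open, the fingers measure 117 mm over their backs; the gripper's body (75 mm by 190 mm) begins 51 mm behind the grasp point.
Start: joints at [1.081, 0.527, 1.433, -0, 1.181, -0.178], TCP at [0.191, 0.595, 0.245] pointing down, gripper open.
Joint ranges: [-3.08, 3.08], [-0.75, 2.2], [0.22, 2.44], [-1.43, 4.57], [0, 2.65], [-2.85, 2.85]. Speed limits (rad/s): [2.79, 2.79, 3.14, 3.14, 3.14, 3.14].

## Interface

Orientations are given as a rotation vector (axis times angle).
In Python, from station import arm gives the robot as it stands.
- The arm moves only by the tool apply_moves, never from a script. Its argument "commands" is a list that holds one entry, the list of rows, each a list of 6 numbers: the shift along the tool's x, y, z in units of 40 mm (1.0 is 40 mm), then the turn, a rotation vector about the tool's x, y, z in units of 5 degrees (1.0 is 5 degrees). In form: [[[dx, dy, dz, rx, ry, rz], ...]]. A call has 1 to 12 rows; each row shifts and turns the commanded pose from where the row before left it, along the tool's axes as they then stand; what a row does not reach is not made up. A row lasts 1/12 s, in which the tool goes at most 41.7 mm and 7.16 degrees, less where a joint would pass 70% of its speed; a pose out of reach is approached as far as the arm can. A call is refused whole if a number of a shift passes 1 or a number of a turn 1, either way. A call with a gripper value outside its range is refused whole. "grip" is the opening, from 0 (shut) to 1 (fully open), set as the call begins (left out, the last holds). The fingers move at their own pace and stop on an object; "grip_force" is the grip in N (left out, the last holds). Time passes only in rows, so rows that do not move let the fingers close. It gives the time, the measured TCP pose, the force and the opening at its end, in the units of the state.
- arm.state(): the state, without advancing time (a new reading comes with each control period).
- arm.read_camera(name): name is "scene" or "top" or "wrist"; returns a dict with "color" (384x512x3 uint8, red, green, blue), "fovy" (degrees; the focal length in pixels is half the picture's height over the tangent of half this angle, whatever the lens; pixels are square), "cx", "cy" (the principal point, pixels), "rvec" (rotation vector, rad) and "tvec" (3), from world to camera coordinates, as OpenCV has them. Camera axes: x right, y down, z forward; pixel columns grow to the right and rows downward; lengths in m; the calibration is good to about 2 mm. A picture is of the moment at which its call begins. There is no depth.
- arm.job_done(): hands the job in, once; it reports no verdict.
The state is a dict: "clock": time; "joints": joint angles; "qvel": joint speeds; "joint_torque": joint torques, N m; "ee_pos": TCP position; "orientation": TCP orientation; "ft_force": force on the tool from outside, world axes, zero at the start; "moment": the same for the moment, N m; "finger_gap": finger opening in m.
Only numpy, scipy, OpenCV 4.12 (cv2) and the standard library are available. Lean on these libraries where they do the work, as an engineer would, in place of code of your own. Each camera call takes 0.05 s, during which the arm holds its last target.

## Task

The steel pellet die stands assembled on the bench after pressing. Take it apart from the top down, one part at a time (plunger, spacer ring, sleeve, base), and set each part upright and fully home in its own white nest, the one that fits it, before you take the next. Do not drop or tip any of the polished parts, and do not shift or upset the small glass beaker that stands among them.

Things in the scene. Friction and masses are not known exactly. Their poses are not given: they have to be found in the camera images.
- plunger: Steel plunger, top of the stack: stem 22 mm across, 40 mm long, with a knurled head 30 mm across, 18 mm high above it (58 mm in all, 0.22 kg). Origin: centre of the stem's lower end, z up. In the stack the stem's lower 22 mm stand loosely in the sleeve's bore, its end on the base's spigot, 38 mm above the bench; the head clears the ring by 2 mm. Draw it straight up 40 mm to free it.
- spacer_ring: Steel spacer ring, 40 mm outside, 28 mm bore, 16 mm high, 0.10 kg, second from the top: it lies loosely on the sleeve round the plunger's stem, underside 60 mm above the bench; the sleeve sticks out 5 mm all round beneath it. Origin: centre of the underside, z up.
- die_sleeve: Steel sleeve (die body), third in the stack: a thick tube 50 mm outside, 25 mm bore, 46 mm high, 0.36 to 0.6 kg. It stands loosely over the base's spigot on the flange, underside 14 mm above the bench. Origin: centre of the underside, z up. Draw it straight up 25 mm to clear the spigot.
- die_base: Steel base, lowest part: a round flange 60 mm across, 14 mm thick, with an upright spigot 22 mm across that rises 24 mm above it (38 mm in all, 0.32 to 0.52 kg). Origin: centre of the underside, z up. It stands freely on the bench (z = 0); whole stack 96 mm high. With the sleeve off it can be taken by the spigot from above.
- plunger_nest: Nest of the plunger: a narrow, tall, round white plastic puck, 60 mm across, 44 mm high, fixed, with a round hole 34 mm across, 34 mm deep (floor 10 mm above the bench, 3 mm chamfer at the mouth). The plunger stands on that floor stem down, its head 6 mm clear of the top. Origin: centre of the underside, z up.
- ring_nest: Nest of the spacer ring: a white plastic disc, 68 mm across, 12 mm high, fixed, with an upright post 16 mm across with rounded tip, whose top is 44 mm above the bench. The ring goes over the post down onto the disc. Origin: centre of the underside, z up.
- sleeve_nest: Nest of the sleeve: a square white plastic block with a screw in each corner, 74 mm wide, 22 mm high, fixed, with a round well 62 mm across, 10 mm deep (floor 12 mm above the bench, 3 mm chamfer). The sleeve stands upright in the well. Origin: centre of the underside, z up.
- base_nest: Nest of the base: a wide, low, round white plastic puck, 84 mm across, 18 mm high, fixed, with a round well 72 mm across, 8 mm deep (floor 10 mm above the bench, 3 mm chamfer). The flange lies in the well, spigot up. Origin: centre of the underside, z up.
- beaker: Small empty glass beaker, 61 mm across, 73 mm high, a loose bystander. Origin: centre of the underside, z up. Stack, nests and beaker swap places between starts. Behind them stand a disperser (x > 0.48, y 0.03 to 0.26; its head reaches out to x = 0.50, 0.37 m up) and a stirrer (y -0.44 to -0.07, feet 58 mm high from x = 0.52 on, blades at x 0.53, 0.16 m up): carry parts across in front, at x 0.42.

How it is judged:
By the outcome, as a careful person would: the job done as asked, in the order asked, and still so for the second after the job is handed in, with the robot touching nothing.
It also fails if it takes over 128 s, if anything falls off the work surface, if the arm or the gripper's body presses on something with over 40 N, if the wrist force passes 120 N, or if a joint passes its speed limit or range.

## Working session

There is one attempt and no reset: what is moved stays moved. The work goes in short steps, Python scripts to look and compute and a tool call to move; the robot and the scene stay as the last step left them, time stands still between calls to the robot, and variables do not carry over. Pictures are saved under pics/ and viewed, and the job is handed in when it is done.

Besides the shell and the picture viewer there is one more tool, called after "Call:" by a JSON object that holds its "fn" and its "kwargs". apply_moves: Moves the arm, as the interface text tells. Its arguments: {"type":"object","properties":{"commands":{"type":"array"},"grip":{"type":"number"},"grip_force":{"type":"number"}},"required":["commands"]}

```bash
ls; mkdir -p pics
python3 - <<'E'
from station import arm
import cv2
print(arm.state())
for n in ["scene","top","wrist"]:
    r=arm.read_camera(n); cv2.imwrite(f"pics/{n}0.png",r["color"][:,:,::-1]); print(n,r["fovy"],r["cx"],r["cy"],r["rvec"],r["tvec"])
E
```

```text
pics
{'clock': 0.0, 'joints': array([ 1.08147304e+00,  5.28464031e-01,  1.43389545e+00, -1.99159600e-05,
        1.18139781e+00, -1.78476052e-01]), 'qvel': array([ 1.08635787e-05, -3.00131057e-04,  2.01831974e-04,  6.83887700e-04,
       -1.57679688e-03,  3.47274290e-05]), 'joint_torque': array([ 6.67779568e-04, -4.40044713e+01, -1.76595962e+01,  6.33548666e-02,
        5.80525026e-02, -1.47984233e-04]), 'ee_pos': array([0.1908017 , 0.59444481, 0.24357508]), 'orientation': array([ 2.53775563,  1.85023081, -0.00304593]), 'ft_force': array([ 0.3272324 , -0.415721  ,  0.08049605]), 'moment': array([-0.0137549 , -0.00363738,  0.0013698 ]), 'finger_gap': 0.08701409075095472}
scene 49.66145181726971 253.45565444459652 193.18552458335702 [ 1.94061492 -0.47845215  0.34170368] [-0.4490181   0.16934356  0.95966478]
top 50.49890277188552 264.7972809056159 191.14542727872012 [ 2.16365747 -2.11899432  0.16670616] [0.01765114 0.52323667 1.46200296]
wrist 63.09596279801215 256.2983024837416 191.86650498623914 [-2.34043164 -1.70542907 -0.24869188] [-0.62273945 -0.03444335  0.39064587]
```

View pics/scene0.png

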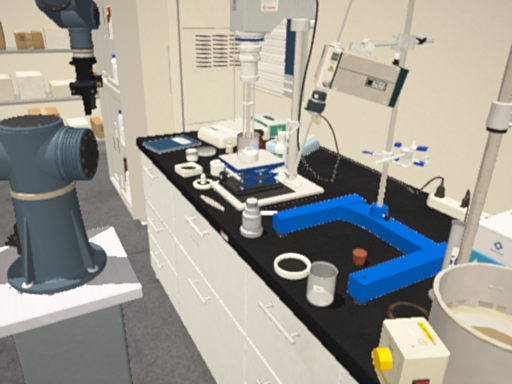

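View pics/top0.png

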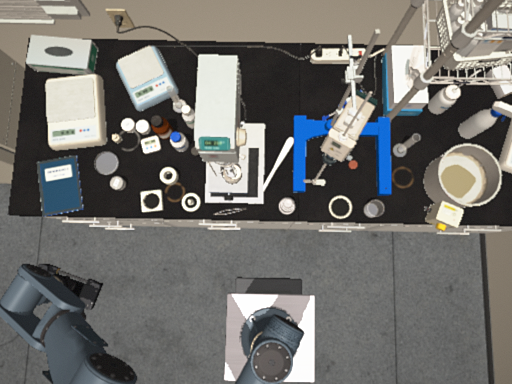

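View pics/wrist0.png

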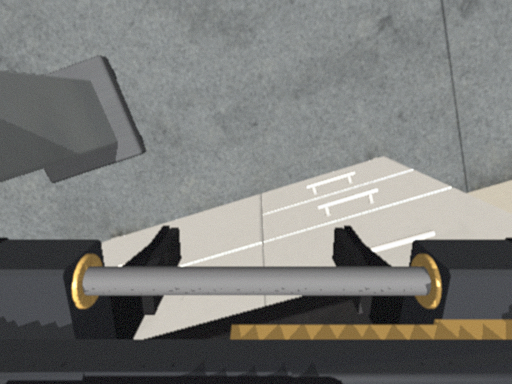

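```bash
cat > h.py <<'E'
import numpy as np, cv2
from station import arm
def cam(n,save=None):
    r=arm.read_camera(n)
    if save: cv2.imwrite(save,r["color"][:,:,::-1])
    return r
def K(r):
    f=r["color"].shape[0]/2/np.tan(np.radians(r["fovy"])/2)
    return np.array([[f,0,r["cx"]],[0,f,r["cy"]],[0,0,1.]])
def ray(r,u,v):
    R=cv2.Rodrigues(np.array(r["rvec"],float))[0]; t=np.array(r["tvec"],float)
    return -R.T@t, R.T@np.linalg.inv(K(r))@np.array([u,v,1.])
def onplane(r,u,v,z):
    c,d=ray(r,u,v); return c+d*(z-c[2])/d[2]
def proj(r,p):
    return cv2.projectPoints(np.array(p,float).reshape(-1,1,3),np.array(r["rvec"],float),np.array(r["tvec"],float),K(r),None)[0].reshape(-1,2)
def crop(r,x0,y0,x1,y1,s,path):
    cv2.imwrite(path,cv2.resize(r["color"][y0:y1,x0:x1,::-1],None,fx=s,fy=s,interpolation=cv2.INTER_CUBIC))
E
python3 - <<'E'
from h import *
r=cam("top")
crop(r,90,140,250,230,5,"pics/t1.png"); crop(r,260,150,420,240,5,"pics/t2.png")
s=cam("scene"); crop(s,160,130,360,310,4,"pics/s1.png")
for n,u,v,z in [("stack",287,204,.096),("sq",151,201,.022),("tall",168,175,.044),("ringn",191,201,.012),("basen",341,207,.018),("beak",374,208,.073)]: print(n,onplane(r,u,v,z))
E
```

```text
stack [ 0.46977243 -0.05091486  0.096     ]
sq [0.47962852 0.45102469 0.022     ]
tall [0.57514596 0.3881173  0.044     ]
ringn [0.48402222 0.30415874 0.012     ]
basen [ 0.47246328 -0.25650058  0.018     ]
beak [ 0.46473211 -0.36457495  0.073     ]
```

View pics/t1.png

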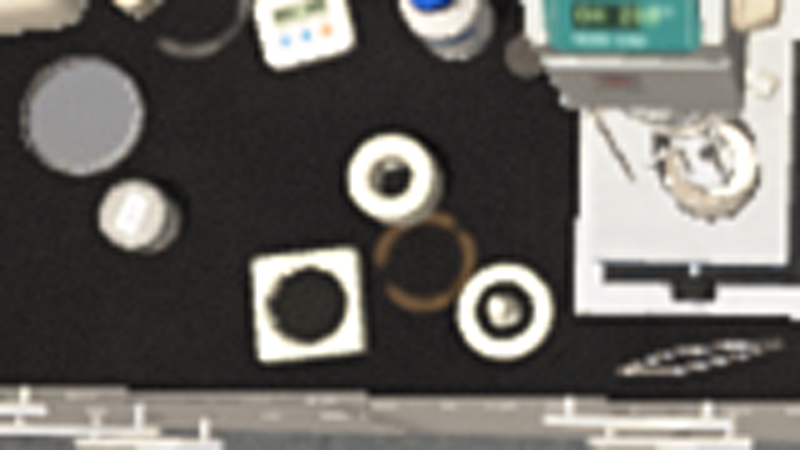

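View pics/t2.png

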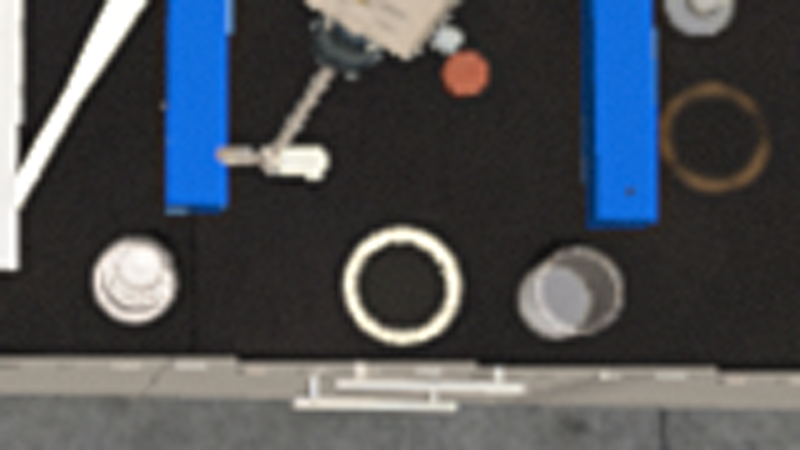

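View pics/s1.png

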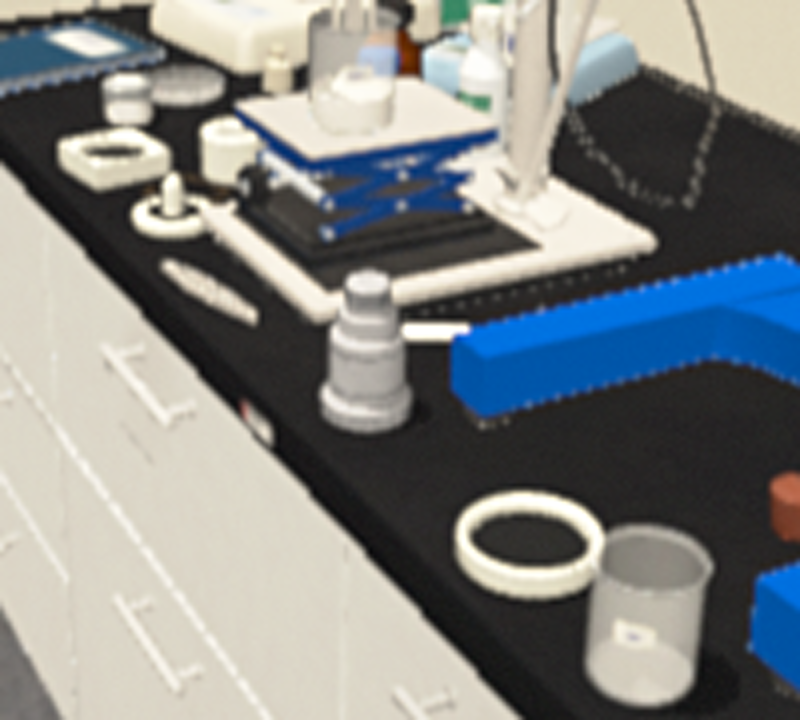

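Run:
```python
from h import *
from scipy import ndimage
r=cam("top"); im=r["color"].astype(int); 
S=4
big=cv2.resize(r["color"],None,fx=S,fy=S,interpolation=cv2.INTER_CUBIC)
hsv=cv2.cvtColor(big,cv2.COLOR_RGB2HSV)
g=cv2.cvtColor(big,cv2.COLOR_RGB2GRAY)
m=(g>110).astype(np.uint8)
cs,h=cv2.findContours(m,cv2.RETR_CCOMP,cv2.CHAIN_APPROX_NONE)
P={"stack(flange z.014)":(287,204,.014),"sq":(151,201,.022),"tall":(168,175,.044),"ringn":(191,201,.012),"basen":(341,207,.018),"beak":(374,208,.073)}
for n,(u,v,z) in P.items():
    for c,hh in zip(cs,h[0]):
        (a,b),(w,hg),an=cv2.minAreaRect(c)
        a=(a+.5)/S-.5;b=(b+.5)/S-.5
        if np.hypot(a-u,b-v)<6 and len(c)>30:
            if len(c)<5: continue
            e=cv2.fitEllipse(c); x=(e[0][0]+.5)/S-.5;y=(e[0][1]+.5)/S-.5
            mm=3.6/S
            print(n,"outer" if hh[3]<0 else "hole","c",round(x,1),round(y,1),"dia mm",np.round(np.array(e[1])*mm,0),"rect",round(a,1),round(b,1),np.round(onplane(r,x,y,z),4),np.round(onplane(r,a,b,z),4))
```

```text
stack(flange z.014) outer c 286.4 205.7 dia mm [59. 60.] rect 286.5 205.8 [ 0.4734 -0.0531  0.014 ] [ 0.4734 -0.0536  0.014 ]
sq outer c 151.1 200.5 dia mm [88. 91.] rect 151.0 200.5 [0.4814 0.4509 0.022 ] [0.4816 0.451  0.022 ]
sq hole c 151.2 200.6 dia mm [53. 56.] rect 151.2 200.6 [0.4812 0.4504 0.022 ] [0.4811 0.4503 0.022 ]
tall outer c 168.1 175.4 dia mm [62. 67.] rect 168.1 175.2 [0.5737 0.3878 0.044 ] [0.5745 0.3879 0.044 ]
tall hole c 168.1 175.5 dia mm [24. 27.] rect 168.1 175.6 [0.5732 0.3876 0.044 ] [0.5729 0.3875 0.044 ]
ringn outer c 190.0 201.8 dia mm [21. 25.] rect 190.0 201.6 [0.4808 0.3076 0.012 ] [0.4817 0.3077 0.012 ]
ringn outer c 190.5 201.8 dia mm [68. 70.] rect 190.5 201.8 [0.481  0.3059 0.012 ] [0.4812 0.3059 0.012 ]
ringn hole c 190.4 201.6 dia mm [41. 42.] rect 190.3 201.7 [0.4816 0.3063 0.012 ] [0.4814 0.3066 0.012 ]
basen outer c 340.0 206.7 dia mm [84. 86.] rect 340.1 206.7 [ 0.4735 -0.2527  0.018 ] [ 0.4734 -0.253   0.018 ]
basen hole c 339.8 206.9 dia mm [63. 65.] rect 339.8 206.9 [ 0.4729 -0.2522  0.018 ] [ 0.4728 -0.2518  0.018 ]
beak outer c 370.7 209.5 dia mm [50. 57.] rect 371.1 210.1 [ 0.4591 -0.3527  0.073 ] [ 0.4568 -0.354   0.073 ]
```

Call:
{"fn": "apply_moves", "kwargs": {"commands": [[[0,0,0,0,0,-0.89],[0,0,0,0,0,-0.89],[0,0,0,0,0,-0.89],[0,0,0,0,0,-0.89],[-0.5,0.75,0,0,0,0],[-0.5,0.75,0,0,0,0],[-0.5,0.75,0,0,0,0],[-0.5,0.75,0,0,0,0],[-0.5,0.75,0,0,0,0],[-0.5,0.75,0,0,0,0],[-0.5,0.75,0,0,0,0],[0,0,0,0,0,0]]]}}

```text
clock: 1.3
ee_pos: [0.4072, 0.4517, 0.2447]
orientation: [2.225, 2.212, 0.004]
ft_force: [0.4, 0.1, -0.0]
finger_gap: 0.087
```

Run:
```python
from h import *
r=cam("wrist","pics/w1.png"); c,d=ray(r,256,192); print(c,d)
print(proj(r,[[.4812,.4507,.022],[.5735,.3878,.044],[.4812,.3062,.044]]))
```

```text
[0.32766387 0.45069348 0.38430288] [ 0.29175941 -0.00270636 -0.95648848]
[[257.06192445 224.87986047]
 [208.02274284 299.25041994]
 [135.15124361 232.92275064]]
```

View pics/w1.png

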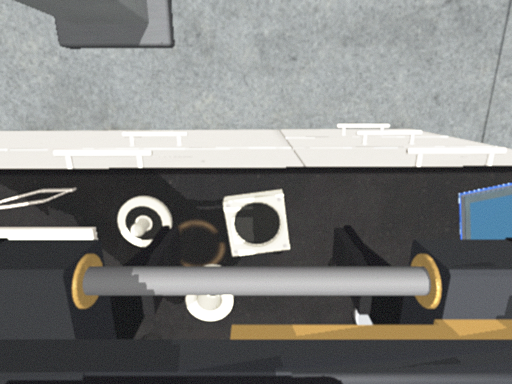

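```bash
cat >> h.py <<'E'
def blobs(r,thr,targets,S=3,roi=None,rad=12,minlen=60):
    big=cv2.resize(r["color"],None,fx=S,fy=S,interpolation=cv2.INTER_CUBIC)
    g=cv2.cvtColor(big,cv2.COLOR_RGB2GRAY); m=(g>thr).astype(np.uint8)
    cs,h=cv2.findContours(m,cv2.RETR_CCOMP,cv2.CHAIN_APPROX_NONE)
    for n,(u,v,z) in targets.items():
        for c,hh in zip(cs,h[0]):
            if len(c)<minlen: continue
            # contour -> plane points, circle fit
            p=(c[:,0,:]+.5)/S-.5
            q=np.array([onplane(r,a,b,z)[:2] for a,b in p[::max(1,len(p)//150)]])
            A=np.c_[2*q,np.ones(len(q))]; s=np.linalg.lstsq(A,(q**2).sum(1),rcond=None)[0]
            R=np.sqrt(max(0,s[2]+s[0]**2+s[1]**2)); res=np.std(np.hypot(*(q-s[:2]).T)-R)
            w=proj(r,[[s[0],s[1],z]])[0]
            if np.hypot(w[0]-u,w[1]-v)<rad: print(n,"outer" if hh[3]<0 else "hole","z",z,"ctr",np.round(s[:2],4),"dia",round(2*R,4),"res",round(res,4))
E
python3 - <<'E'
from h import *
r=cam("wrist")
for t in (120,180): blobs(r,t,{"sq":(257,222,.022),"ring":(144,222,.012),"tall":(208,297,.044)})
E
```

```text
sq outer z 0.022 ctr [0.4795 0.4499] dia 0.0907 res 0.0048
sq hole z 0.022 ctr [0.4788 0.4505] dia 0.056 res 0.0003
ring outer z 0.012 ctr [0.4785 0.3049] dia 0.0565 res 0.009
tall hole z 0.044 ctr [0.5631 0.3936] dia 0.0098 res 0.0019
sq outer z 0.022 ctr [0.4794 0.45  ] dia 0.0892 res 0.0048
sq hole z 0.022 ctr [0.4789 0.4506] dia 0.0576 res 0.0003
ring outer z 0.012 ctr [0.478  0.3042] dia 0.0538 res 0.0091
tall outer z 0.044 ctr [0.5808 0.3892] dia 0.054 res 0.0049
```

Call:
{"fn": "apply_moves", "kwargs": {"commands": [[[-1,0,0,0,0,0],[-1,0,0,0,0,0],[-1,0,0,0,0,0],[-1,0,0,0,0,0],[-1,0,0,0,0,0],[-1,0,0,0,0,0],[-1,0,0,0,0,0],[-1,0,0,0,0,0],[-1,0,0,0,0,0],[-1,0,0,0,0,0],[-1,0,0,0,0,0],[-1,0,0,0,0,0]]]}}

```text
clock: 2.4
ee_pos: [0.4004, -0.0253, 0.2448]
orientation: [2.219, 2.224, 0.001]
ft_force: [0.9, 0.1, -0.4]
finger_gap: 0.0869
```

Call:
{"fn": "apply_moves", "kwargs": {"commands": [[[-0.6,0,0,0,0,0],[0,0,0,0,0,0]]]}}

```text
clock: 2.57
ee_pos: [0.4021, -0.0519, 0.245]
orientation: [2.223, 2.215, 0.0]
ft_force: [0.7, 1.1, 0.7]
finger_gap: 0.0871
```

Run:
```python
from h import *
r=cam("wrist","pics/w2.png"); s=arm.state(); print(s["ee_pos"],s["orientation"])
z=.096
print(proj(r,[[.4734,-.053,.096],[.4734,-.053,.06],[.4734,-.053,.014],[.4729,-.2525,.018]]))
```

```text
[ 0.40131846 -0.04977419  0.2447465 ] [2.22468816e+00 2.21760099e+00 1.02558878e-03]
[[257.20431257 251.00846972]
 [257.14497695 236.06574251]
 [257.0840933  220.73316842]
 [ 99.11245406 222.13865635]]
```

View pics/w2.png

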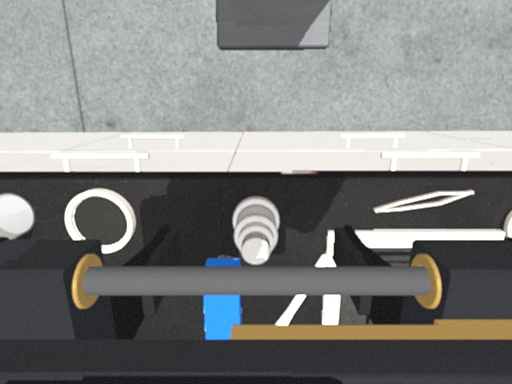

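Run:
```python
from h import *
r=cam("wrist"); crop(r,206,185,306,275,7,"pics/w2c.png")
for t in (90,150): blobs(r,t,{"basen":(100,221,.018)})
g=cv2.cvtColor(r["color"],cv2.COLOR_RGB2GRAY).astype(int)
for v in (205,215,225,235,240,245,250,255): print(v,g[v,225:290])
```

```text
basen outer z 0.018 ctr [ 0.4709 -0.2508] dia 0.0795 res 0.0064
basen outer z 0.018 ctr [ 0.471 -0.251] dia 0.0791 res 0.0056
205 [ 39  39  37  39  39  37  45  38  36  43  64 108 148 179 208 220 226 224
 227 226 227 223 211 201 194 187 176 173 176 174 177 184 179 188 191 202
 214 225 224 226 225 225 221 200 175 147 122  82  51  41  38  40  44  44
  44  40  49  47  45  43  37  45  41  42  39]
215 [ 39  36  41  38  38  72 143 207 229 227 221 180 152 151 152 155 161 162
 155 152 143 142 145 145 148 147 149 141 143 142 145 147 156 152 145 144
 140 148 155 160 158 157 158 154 142 149 175 211 221 222 202 150  73  40
  41  47  39  39  48  43  42  44  40  42  49]
225 [ 40  40  37  40  54 112 194 218 195 152 168 202 224 228 231 229 228 219
 191 174 169 161 159 163 161 163 160 164 161 161 160 163 159 162 163 159
 167 171 189 209 225 227 227 222 218 204 169 144 151 202 215 189 106  50
  38  49  44  47  48  49  43  46  39  44  46]
235 [ 40  40  41  41  31  55 122 197 228 230 222 195 176 201 219 225 225 222
 208 181 158 146 139 128 139 118 129 130 121 140 119 120 126 133 149 170
 200 199 213 229 
[... 477 characters left out ...]
223 223 222 225 228 222 224 223 224 230 243
 254 255 255 255 255 178 155 224 232 222 211 207 164  89  40  35  44  29
  45  50  42  40  40  53  61  66  63  63  66]
250 [ 38  41  37  39  40  44  37  38  41  40  70 143 205 222 204 215 224 223
 220 220 221 225 225 223 222 220 222 223 220 224 223 222 223 239 253 255
 255 255 255 255 255 238 199 204 195 145  79  40  34  43  47  46  42  42
  40  41  41  40  39  54  62  62  59  64  62]
255 [ 60  45  39  34  35  39  42  40  39  43  41  44  41  97 169 213 227 227
 222 223 221 222 226 226 227 225 224 223 225 229 247 255 255 255 255 255
 255 255 255 255 255 241 147  80  48  53  58  56  60  67  59  51  53  50
  55  57  54  57  57  62  66  58  64  63  57]
```

View pics/w2c.png

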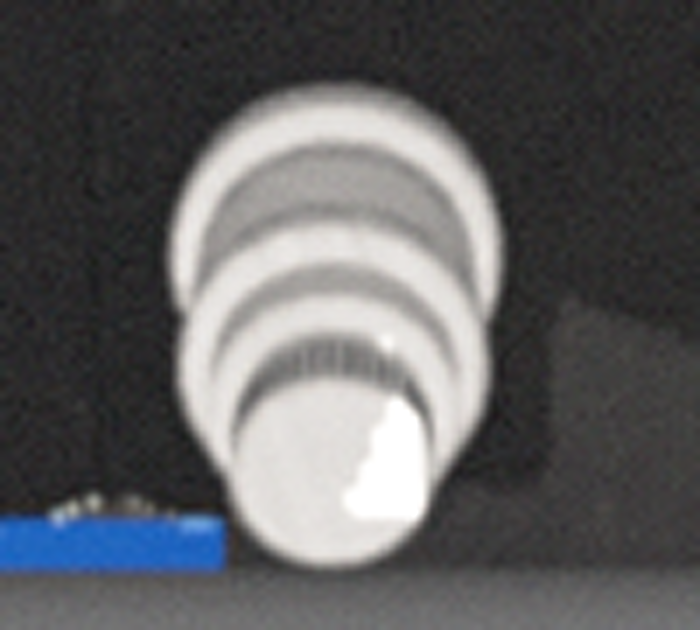

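Run:
```python
from h import *
r=cam("wrist"); s=arm.state(); print(s["ee_pos"],s["clock"],s["orientation"])
print(onplane(r,252.8,251.6,.096),onplane(r,206+232/7-.5,251.6,.096),onplane(r,206+430/7-.5,251.6,.096))
print("flange",onplane(r,253.4,220,.014), "top edge",onplane(r,253.4,196.6,.014))
print("ring top",onplane(r,206+334/7-.5,240,.076), onplane(r,206+334/7-.5,185+215/7-.5,.060))
```

```text
[ 0.40050991 -0.04764701  0.24449728] 2.7167 [-2.22016590e+00 -2.22085283e+00 -5.11778676e-04]
[ 0.47200333 -0.05335333  0.096     ] [ 0.47195779 -0.0678154   0.096     ] [ 0.47204877 -0.03891746  0.096     ]
flange [ 0.47019185 -0.05329041  0.014     ] top edge [ 0.43899896 -0.05314278  0.014     ]
ring top [ 0.46854205 -0.05306073  0.076     ] [ 0.44608949 -0.05306874  0.06      ]
```

Run:
```python
from h import *
for i in range(5):
    s=arm.state(); print(s["ee_pos"],s["clock"],s["qvel"].round(4)[:2],s["ft_force"].round(2)); r=arm.read_camera("wrist"); print(ray(r,256,192)[0].round(4), proj(r,[[.472,-.0533,.096]]))
```

```text
[ 0.40050991 -0.04764701  0.24449728] 2.7167 [ 0.0233 -0.0029] [ 0.12 -0.29 -0.26]
[ 0.3217 -0.0495  0.3845] [[251.95646226 251.92994878]]
[ 0.40047538 -0.04727132  0.24445635] 2.7667 [ 0.0122 -0.0016] [-0.4   0.05  0.46]
[ 0.3216 -0.0492  0.3845] [[251.52699257 251.98430954]]
[ 0.40053734 -0.04716585  0.24446278] 2.8167 [0.0025 0.0012] [1.13 0.93 0.77]
[ 0.3217 -0.0491  0.3845] [[251.40061111 251.90290656]]
[ 0.40062835 -0.0472109   0.2444951 ] 2.8667 [-0.0015  0.0021] [ 0.63  0.49 -1.2 ]
[ 0.3218 -0.0491  0.3845] [[251.4666148  251.77297101]]
[ 0.40075223 -0.04738378  0.24452496] 2.9167 [-0.0075  0.0033] [ 0.23 -1.15  0.74]
[ 0.3219 -0.0493  0.3845] [[251.64860739 251.64048133]]
```

Run:
```python
from h import *
r=cam("wrist"); crop(r,206,185,306,275,7,"pics/w2d.png"); s=arm.state(); print(s["ee_pos"])
g=cv2.cvtColor(r["color"],cv2.COLOR_RGB2GRAY).astype(float)
def edges(v,a,b,t):
    row=g[v,a:b]; i=np.where((row[:-1]<t)!=(row[1:]<t))[0]; return [round(a+k+(t-row[k])/(row[k+1]-row[k]),2) for k in i]
for v,z in((210,.014),(216,.014),(222,.014),(256,.096),(258,.096),(260,.096)):
    e=edges(v,225,285,130); print(v,e,onplane(r,(e[0]+e[-1])/2,v,z)[:2])
```

```text
[ 0.40090915 -0.04783326  0.24454706]
210 [np.float64(231.09), np.float64(271.71)] [ 0.45677725 -0.05488101]
216 [np.float64(228.69), np.float64(274.27)] [ 0.46484752 -0.054802  ]
222 [np.float64(227.8), np.float64(274.95)] [ 0.47301362 -0.05495765]
256 [np.float64(236.04), np.float64(265.22)] [ 0.47708351 -0.05460714]
258 [np.float64(236.84), np.float64(264.62)] [ 0.47937075 -0.05451224]
260 [np.float64(228.2), np.float64(229.52), np.float64(237.94), np.float64(263.1)] [ 0.48167266 -0.05975392]
```

View pics/w2d.png

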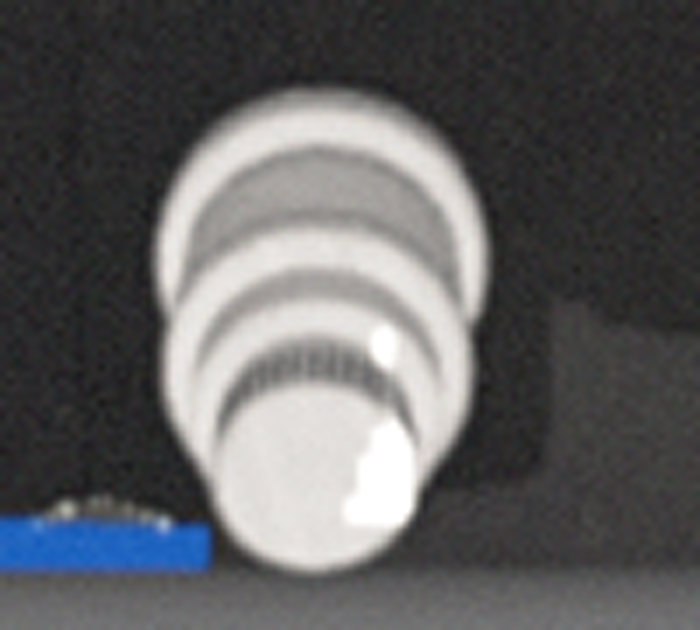

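Run:
```python
from h import *
r=cam("wrist"); s=arm.state(); R=cv2.Rodrigues(s["orientation"])[0]; p=s["ee_pos"]
print(p, R.round(4).tolist()); 
for d in (-.06,-.03,0,.022,.1,.15): print(d,proj(r,[p+R[:,2]*d])[0])
crop(r,60,220,460,384,2,"pics/w2e.png")
```

```text
[ 0.4009588  -0.0480592   0.24457254] [[-0.0017, 1.0, -0.0001], [1.0, 0.0017, 0.0001], [0.0001, -0.0001, -1.0]]
-0.06 [260.59974735 357.86400508]
-0.03 [259.55184974 299.54978868]
0 [258.88819517 262.61822593]
0.022 [258.53784711 243.12178609]
0.1 [257.76687232 200.21798431]
0.15 [257.47435838 183.93994233]
```

View pics/w2e.png

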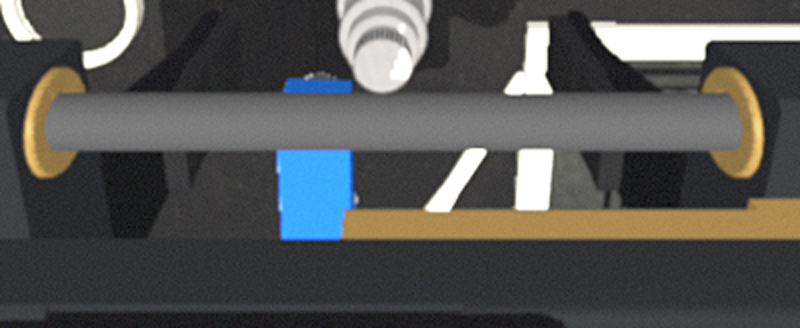

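Call:
{"fn": "apply_moves", "kwargs": {"commands": [[[-0.03,0.45,0.65,0,0,0],[-0.03,0.45,0.65,0,0,0],[-0.03,0.45,0.65,0,0,0],[-0.04,0.42,0.65,0,0,0],[0,0,0,0,0,0],[0,0,0,0,0,0],[0,0,0,0,0,0],[0,0,0,0,0,0]]], "grip": 0.7}}

```text
clock: 3.73
ee_pos: [0.4714, -0.054, 0.1419]
orientation: [2.22, 2.221, 0.001]
ft_force: [-0.1, 0.2, 0.8]
finger_gap: 0.0609
```

Run:
```python
from h import *
r=cam("wrist","pics/w3.png");cam("scene","pics/s3.png"); s=arm.state(); print(s["ee_pos"],s["orientation"],s["clock"])
print(proj(r,[[.472,-.0535,.096]]))
```

```text
[ 0.47170837 -0.05416882  0.14214921] [2.21998937e+00 2.21973097e+00 1.59440055e-03] 3.8333
[[259.36409174 227.29122467]]
```

View pics/w3.png

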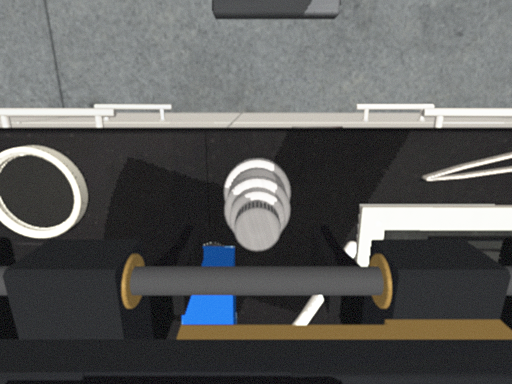

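View pics/s3.png

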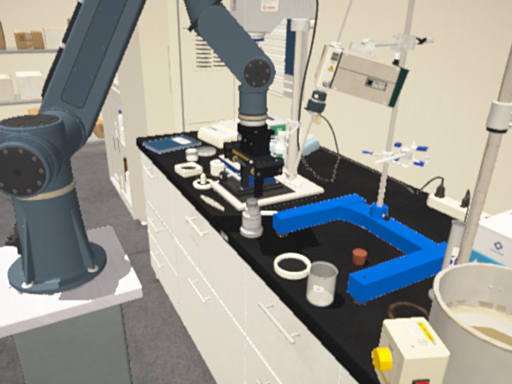

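Call:
{"fn": "apply_moves", "kwargs": {"commands": [[[0,0,0.26,0,0,0],[0,0,0.26,0,0,0],[0,0,0.26,0,0,0],[0,0,0.25,0,0,0],[0,0,0,0,0,0],[0,0,0,0,0,0],[0,0,0,0,0,0]]]}}

```text
clock: 4.42
ee_pos: [0.4721, -0.0544, 0.1004]
orientation: [2.221, 2.22, 0.001]
ft_force: [0.2, 0.1, 0.6]
finger_gap: 0.0608
```

Run:
```python
from h import *
r=cam("wrist");c=cam("scene"); s=arm.state(); print(s["ee_pos"],s["orientation"],s["clock"])
crop(c,215,150,290,250,6,"pics/s4.png");crop(r,150,140,370,340,3,"pics/w4.png")
```

```text
[ 0.47227656 -0.05438645  0.10033167] [2.22034202e+00 2.21999013e+00 1.28348014e-03] 4.5167
```

View pics/w4.png

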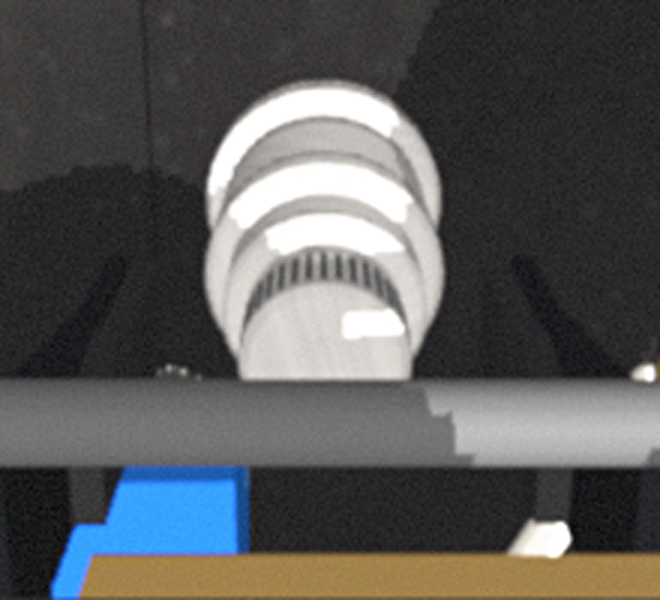

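View pics/s4.png

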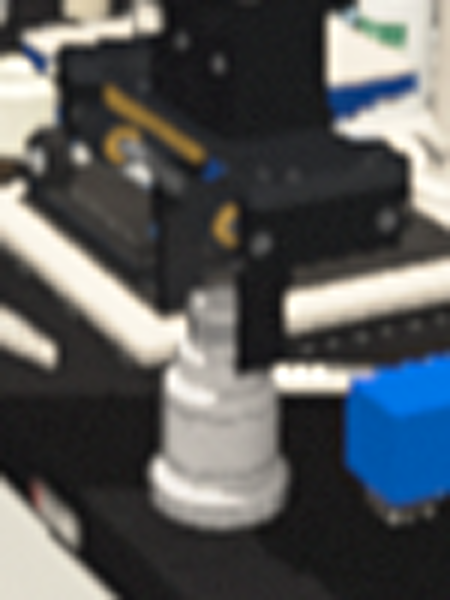

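Call:
{"fn": "apply_moves", "kwargs": {"commands": [[[0.025,0,-0.02,0,0,0],[0,0,0,0,0,0],[0,0,0,0,0,0]]]}}

```text
clock: 4.77
ee_pos: [0.472, -0.0532, 0.1005]
orientation: [2.221, 2.221, 0.0]
ft_force: [-0.5, 0.6, -0.5]
finger_gap: 0.0609
```

Call:
{"fn": "apply_moves", "kwargs": {"commands": [[[0,0,0,0,0,0],[0,0,0,0,0,0],[0,0,0,0,0,0],[0,0,0,0,0,0],[0,0,0,0,0,0],[0,0,0,0,0,0],[0,0,0,0,0,0],[0,0,0,0,0,0]]], "grip": 0.2, "grip_force": 20}}

```text
clock: 5.43
ee_pos: [0.4718, -0.0532, 0.1001]
orientation: [-2.222, -2.221, 0.0]
ft_force: [0.6, 0.4, -0.0]
finger_gap: 0.0293
```

Call:
{"fn": "apply_moves", "kwargs": {"commands": [[[0,0,-0.1,0,0,0],[0,0,-0.2,0,0,0],[0,0,-0.3,0,0,0],[0,0,-0.3,0,0,0],[0,0,-0.3,0,0,0],[0,0,0,0,0,0],[0,0,0,0,0,0]]], "grip": 0, "grip_force": 30}}

```text
clock: 6.02
ee_pos: [0.4722, -0.0533, 0.1489]
orientation: [2.22, 2.22, 0.001]
ft_force: [0.7, -0.8, -2.1]
finger_gap: 0.0291
```

Run:
```python
from h import *
r=cam("wrist","pics/w5.png");c=cam("scene"); s=arm.state(); print(s["ee_pos"],s["ft_force"],s["finger_gap"])
crop(c,205,140,290,250,5,"pics/s5.png")
```

```text
[ 0.47134858 -0.0530258   0.14790877] [-0.63891212 -0.24935648 -2.09700371] 0.029591500024201082
```

View pics/s5.png

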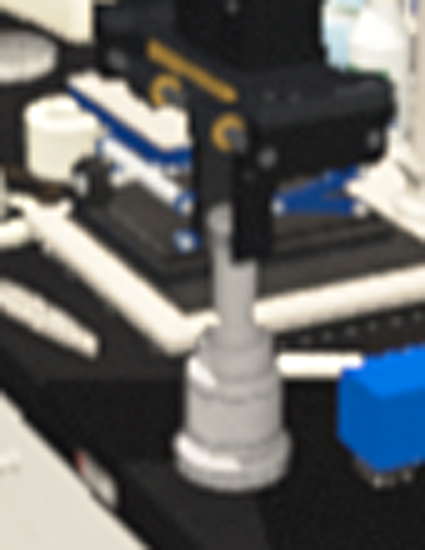

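View pics/w5.png

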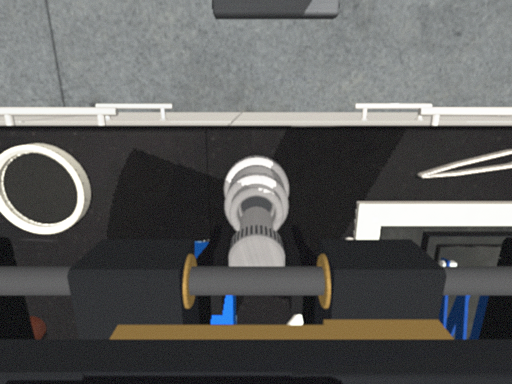

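Call:
{"fn": "apply_moves", "kwargs": {"commands": [[[0,0,-0.4,0,0,0],[0,-0.2,-0.5,0,0,0],[0,-0.5,-0.5,0,0,0],[0,-0.4,-0.4,0,0,0],[0,-0.2,0,0,0,0],[0.4,0,0,0,0,0],[0.7,0,0,0,0,0],[0.8,0,0,0,0,0],[0.8,0,0,0,0,0],[0.8,0,0,0,0,0],[0.8,0,0,0,0,0],[0.8,0,0,0,0,0]]]}}

```text
clock: 7.12
ee_pos: [0.4192, 0.1523, 0.2187]
orientation: [-2.221, -2.22, 0.002]
ft_force: [0.7, -0.2, -2.2]
finger_gap: 0.0289
```

Call:
{"fn": "apply_moves", "kwargs": {"commands": [[[0.8,0,0,0,0,0],[0.8,0,0,0,0,0],[0.8,0,0,0,0,0],[0.8,0,0,0,0,0],[0.8,0,0,0,0,0],[0.8,0,0,0,0,0],[0.7,0,0,0,0,0],[0.4,0,0,0,0,0],[0,0,0,0,0,0],[0,0,0,0,0,0],[0,0,0,0,0,0]]]}}

```text
clock: 8.03
ee_pos: [0.4191, 0.3858, 0.2186]
orientation: [-2.221, -2.221, 0.005]
ft_force: [-0.6, 0.0, -1.5]
finger_gap: 0.0293
```

Run:
```python
from h import *
r=cam("wrist","pics/w6.png");c=cam("scene","pics/s6.png"); s=arm.state(); print(s["ee_pos"],s["orientation"],s["ft_force"],s["finger_gap"],s["clock"])
print(proj(r,[[.5735,.3878,.044],[.4805,.306,.044]]))
```

```text
[0.41959985 0.3855381  0.21935296] [-2.22274439 -2.21985022  0.00317027] [ 0.46760245 -0.26539071 -1.61251622] 0.028832305342696075 8.1333
[[259.55897024 305.44382868]
 [184.87509601 232.64678648]]
```

View pics/w6.png

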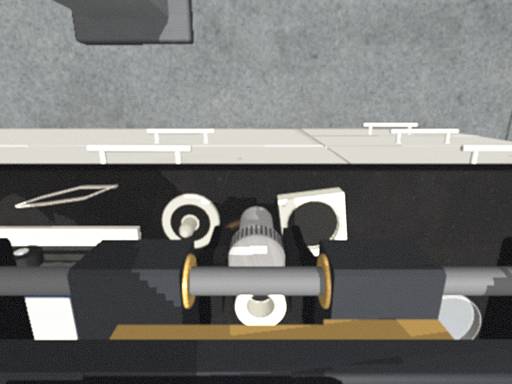

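View pics/s6.png

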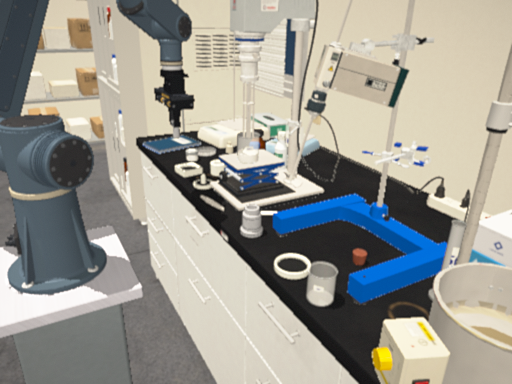

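Call:
{"fn": "apply_moves", "kwargs": {"commands": [[[0.06,0.4,0,0,0,0],[0,0.7,0,0,0,0],[0,0.8,0,0,0,0],[0,0.8,0,0,0,0],[0,0.7,0.4,0,0,0],[0,0.4,0.7,0,0,0],[0,0.06,0.7,0,0,0],[0,0,0.5,0,0,0],[0,0,0,0,0,0],[0,0,0,0,0,0],[0,0,0,0,0,0]]]}}

```text
clock: 9.05
ee_pos: [0.5752, 0.389, 0.1295]
orientation: [2.222, 2.22, 0.003]
ft_force: [-0.0, 0.1, -1.1]
finger_gap: 0.0289
```

Run:
```python
from h import *
r=cam("wrist","pics/w7.png");c=cam("scene");t=cam("top"); s=arm.state(); print(s["ee_pos"],s["orientation"],s["ft_force"],s["finger_gap"],s["clock"])
crop(c,150,100,270,200,6,"pics/s7.png");crop(t,110,140,230,230,6,"pics/t7.png")
print(proj(r,[[.5735,.3878,.044]]))
```

```text
[0.57531931 0.38974394 0.13057106] [2.22041205 2.22043932 0.00608063] [ 0.41991592  0.26615955 -1.09438908] 0.028886803390415317 9.2
[[256.51936045 203.87007341]]
```

View pics/w7.png

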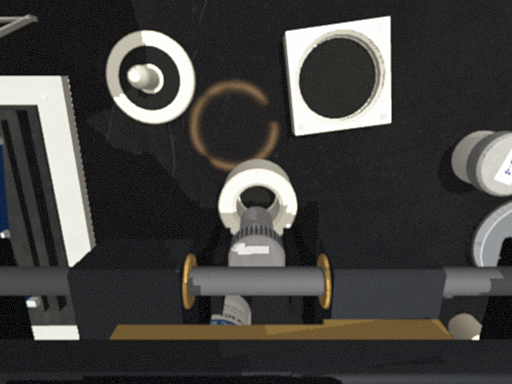

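View pics/s7.png

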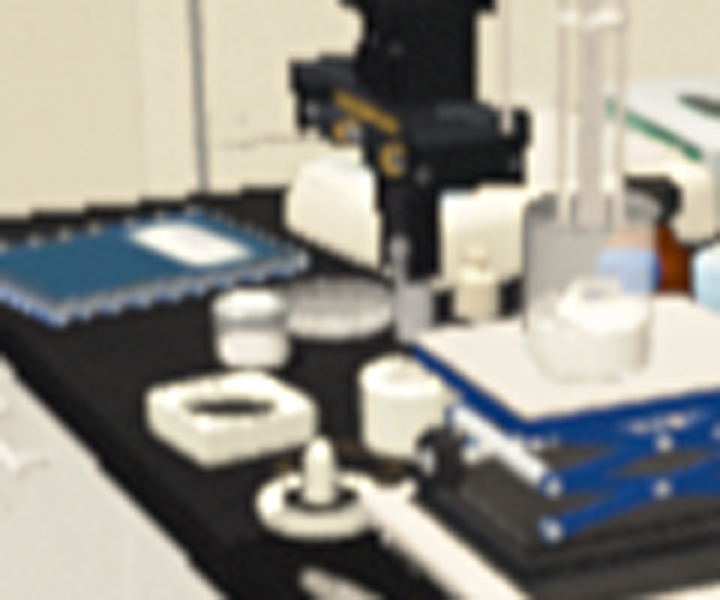

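Run:
```python
from h import *
r=cam("wrist"); s=arm.state(); print(s["ee_pos"]); im=r["color"].astype(int); g=im.mean(2)
pts=[]
for v in range(170,212,3):
    row=g[v,200:320]; w=np.where(row>160)[0]
    pts+= [(200+w[0]-.5,v),(200+w[-1]+.5,v)]
for u in range(238,280,4):
    w=np.where(g[130:200,u]>160)[0]; pts.append((u,130+w[0]-.5))
q=np.array([onplane(r,a,b,.044)[:2] for a,b in pts])
A=np.c_[2*q,np.ones(len(q))]; x=np.linalg.lstsq(A,(q**2).sum(1),rcond=None)[0]
print(x[:2],2*np.sqrt(x[2]+x[0]**2+x[1]**2))
```

```text
[0.57512137 0.38974313 0.13036257]
[0.57198633 0.38898153] 0.057981951218543513
```

Call:
{"fn": "apply_moves", "kwargs": {"commands": [[[-0.01,-0.05,0.1,0,0,0],[0,0,0.25,0,0,0],[0,0,0.25,0,0,0],[0,0,0.25,0,0,0],[0,0,0.2,0,0,0],[0,0,0.15,0,0,0],[0,0,0,0,0,0],[0,0,0,0,0,0],[0,0,0,0,0,0]]]}}

```text
clock: 10.0
ee_pos: [0.5726, 0.3889, 0.0803]
orientation: [2.222, 2.221, 0.001]
ft_force: [-0.8, -0.2, -1.7]
finger_gap: 0.029
```

Run:
```python
from h import *
r=cam("wrist","pics/w8.png");c=cam("scene"); s=arm.state(); print(s["ee_pos"],s["orientation"],s["ft_force"],s["finger_gap"],s["clock"])
crop(c,150,100,270,200,6,"pics/s8.png")
```

```text
[0.57279043 0.38901446 0.08078043] [2.22127824e+00 2.22094718e+00 1.99416682e-03] [ 1.37971442 -0.5399193  -1.62636898] 0.029152010708925164 10.1
```

View pics/w8.png

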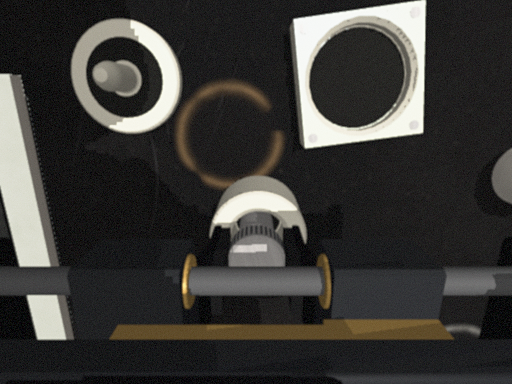

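View pics/s8.png

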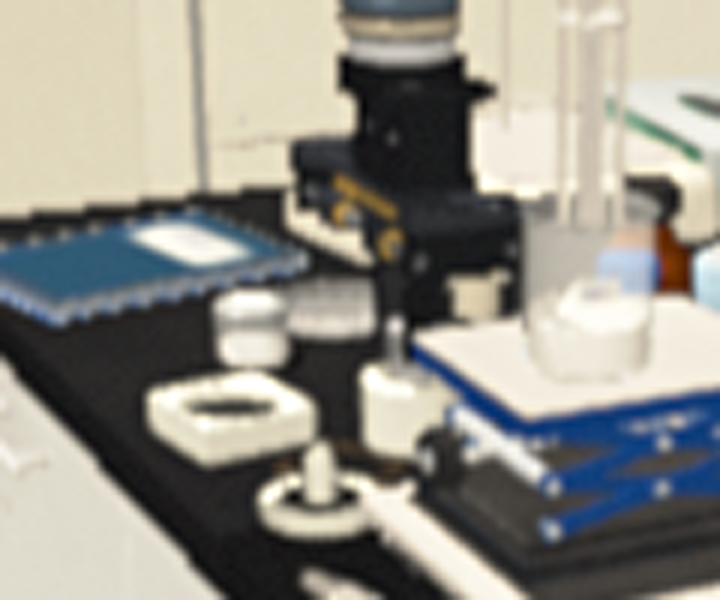

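Call:
{"fn": "apply_moves", "kwargs": {"commands": [[[0,0,0.08,0,0,0],[0,0,0.06,0,0,0],[0,0,0.03,0,0,0],[0,0,0,0,0,0],[0,0,0,0,0,0]]]}}

```text
clock: 10.52
ee_pos: [0.5721, 0.3887, 0.0732]
orientation: [-2.221, -2.221, 0.001]
ft_force: [0.0, -0.0, -1.3]
finger_gap: 0.0291
```

Call:
{"fn": "apply_moves", "kwargs": {"commands": [[[0,0,0.025,0,0,0],[0,0,0,0,0,0],[0,0,0,0,0,0]]]}}

```text
clock: 10.77
ee_pos: [0.5723, 0.3888, 0.0724]
orientation: [-2.222, -2.221, 0.0]
ft_force: [0.0, -0.6, -1.5]
finger_gap: 0.0291
```

Call:
{"fn": "apply_moves", "kwargs": {"commands": [[[0,0,0.02,0,0,0],[0,0,0,0,0,0],[0,0,0,0,0,0]]]}}

```text
clock: 11.02
ee_pos: [0.5725, 0.3888, 0.0722]
orientation: [2.221, 2.221, 0.001]
ft_force: [-0.4, -1.4, 2.4]
finger_gap: 0.0292
```

Call:
{"fn": "apply_moves", "kwargs": {"commands": [[[0,0,0.02,0,0,0],[0,0,0,0,0,0],[0,0,0,0,0,0]]]}}

```text
clock: 11.27
ee_pos: [0.5726, 0.3889, 0.0721]
orientation: [2.221, 2.221, 0.001]
ft_force: [-1.3, -1.1, 4.5]
finger_gap: 0.0297
```

Call:
{"fn": "apply_moves", "kwargs": {"commands": [[[0,0,0,0,0,0],[0,0,0,0,0,0],[0,0,0,0,0,0],[0,0,0,0,0,0],[0,0,0,0,0,0]]], "grip": 0.6}}

```text
clock: 11.68
ee_pos: [0.5722, 0.3888, 0.0704]
orientation: [-2.222, -2.221, 0.0]
ft_force: [-0.1, 0.8, 0.3]
finger_gap: 0.0502
```

Call:
{"fn": "apply_moves", "kwargs": {"commands": [[[0,0,-0.2,0,0,0],[0,0,-0.5,0,0,0],[0,0,-0.8,0,0,0],[0,0,-0.8,0,0,0],[0,0,-0.8,0,0,0],[0,-0.7,-0.5,0,0,0],[0,-0.9,0,0,0,0],[0,-0.9,0,0,0,0],[0,-0.9,0,0,0,0],[0,-0.4,0,0,0,0],[0,0,0,0,0,0],[0,0,0,0,0,0]]]}}

```text
clock: 12.68
ee_pos: [0.4199, 0.3892, 0.2156]
orientation: [2.22, 2.222, 0.002]
ft_force: [0.5, -0.0, 0.2]
finger_gap: 0.0521
```

Run:
```python
from h import *
r=cam("wrist","pics/w9.png");c=cam("scene"); s=arm.state(); print(s["ee_pos"],s["orientation"],s["ft_force"],s["finger_gap"],s["clock"])
crop(c,150,100,270,200,6,"pics/s9.png")
```

```text
[0.42190134 0.38929197 0.21541886] [2.22122702 2.22036879 0.00407631] [ 0.39461139  0.77917508 -0.96552814] 0.052111344056149915 12.7833
```

View pics/w9.png

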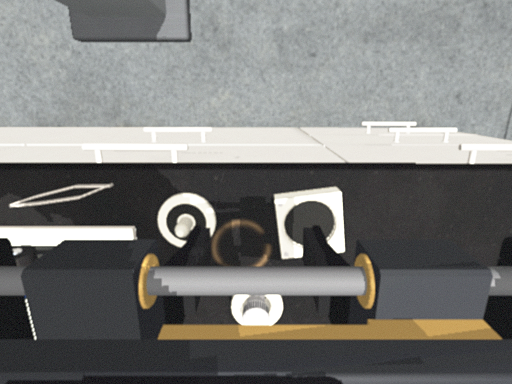

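View pics/s9.png

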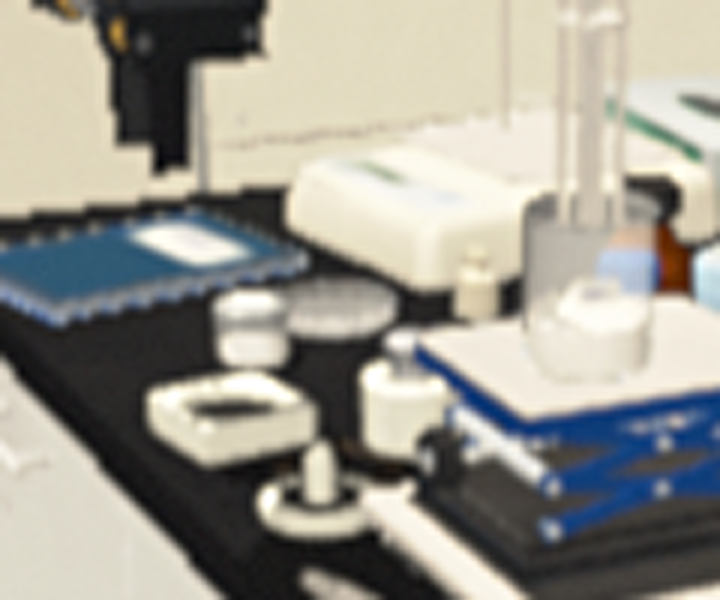

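Call:
{"fn": "apply_moves", "kwargs": {"commands": [[[-0.4,0,0,0,0,0],[-0.7,0,0,0,0,0],[-0.9,0,0,0,0,0],[-0.9,0,0,0,0,0],[-0.9,0,0,0,0,0],[-0.9,0,0,0,0,0],[-0.9,0,0,0,0,0],[-0.9,0,0,0,0,0],[-0.9,0,0,0,0,0],[-0.9,0,0,0,0,0],[-0.9,0,0,0,0,0],[-0.9,0,0,0,0,0]]], "grip": 0.7}}

```text
clock: 13.78
ee_pos: [0.4217, -0.0182, 0.215]
orientation: [2.222, 2.218, 0.001]
ft_force: [0.8, -0.2, 0.4]
finger_gap: 0.0611
```

Call:
{"fn": "apply_moves", "kwargs": {"commands": [[[-0.6,0,0,0,0,0],[-0.35,0.4,0.2,0,0,0],[0,0.5,0.5,0,0,0],[0,0.37,0.7,0,0,0],[0,0,0.6,0,0,0],[0,0,0,0,0,0],[0,0,0,0,0,0],[0,0,0,0,0,0],[0,0,0,0,0,0]]]}}

```text
clock: 14.53
ee_pos: [0.4718, -0.0537, 0.136]
orientation: [2.22, 2.219, 0.002]
ft_force: [0.6, -0.1, 0.5]
finger_gap: 0.061
```

Run:
```python
from h import *
r=cam("wrist","pics/w10.png");s=arm.state(); print(s["ee_pos"],s["orientation"],s["ft_force"],s["finger_gap"],s["clock"])
print(proj(r,[[.472,-.0533,.076],[.472,-.0533,.06]]))
crop(r,150,120,370,320,3,"pics/w10c.png")
```

```text
[ 0.47178193 -0.05357168  0.13614219] [2.21970895e+00 2.21939950e+00 1.82847653e-03] [-0.29530698  0.84041749 -0.05276656] 0.061117005881485435 14.5833
[[259.06106696 218.43666729]
 [258.874121   210.35350093]]
```

View pics/w10c.png

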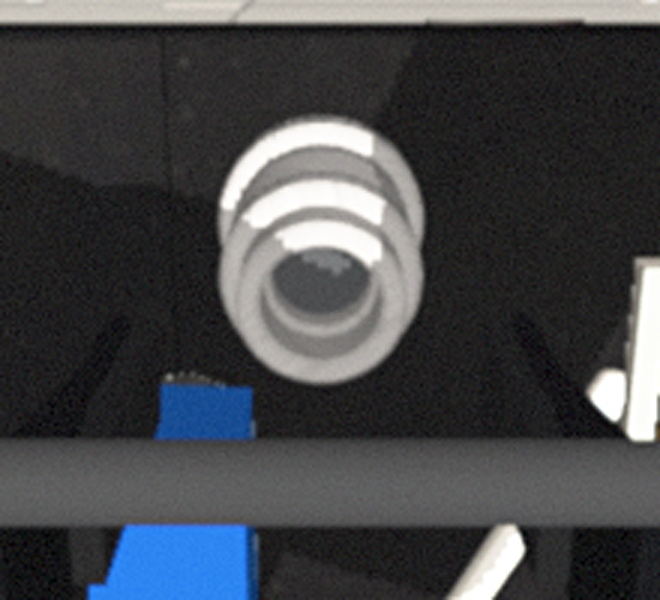

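Call:
{"fn": "apply_moves", "kwargs": {"commands": [[[0,0,0.2,0,0,0],[0,0,0.3,0,0,0],[0,0,0.3,0,0,0],[0,0,0.3,0,0,0],[0,0,0.18,0,0,0],[0,0,0,0,0,0],[0,0,0,0,0,0],[0,0,0,0,0,0]]]}}

```text
clock: 15.25
ee_pos: [0.4714, -0.0533, 0.084]
orientation: [2.221, 2.221, 0.001]
ft_force: [-0.5, 0.3, 1.0]
finger_gap: 0.0609
```

Run:
```python
from h import *
r=cam("wrist");c=cam("scene");s=arm.state(); print(s["ee_pos"],s["orientation"],s["ft_force"],s["finger_gap"],s["clock"])
crop(r,150,120,370,320,3,"pics/w11c.png");crop(c,205,150,290,250,6,"pics/s11.png")
```

```text
[ 0.47148816 -0.05333266  0.08419909] [2.22052285e+00 2.22040630e+00 9.92448438e-04] [-0.11678556  0.07849242 -0.31817063] 0.06101229572180165 15.35
```

View pics/w11c.png

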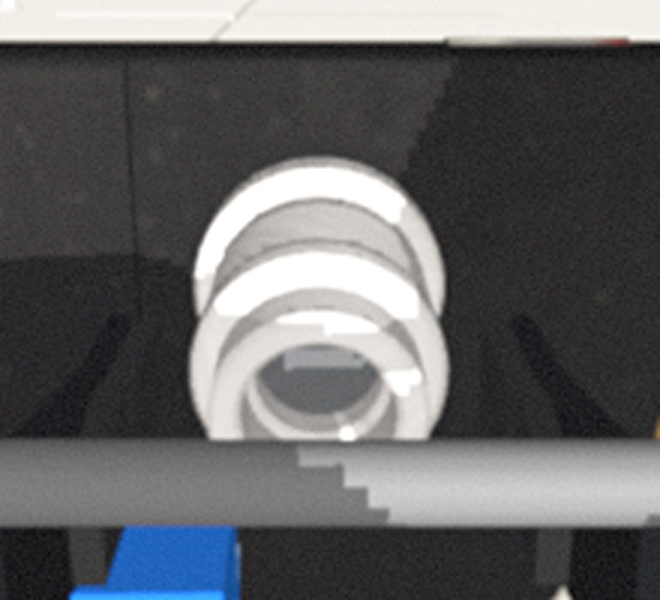

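View pics/s11.png

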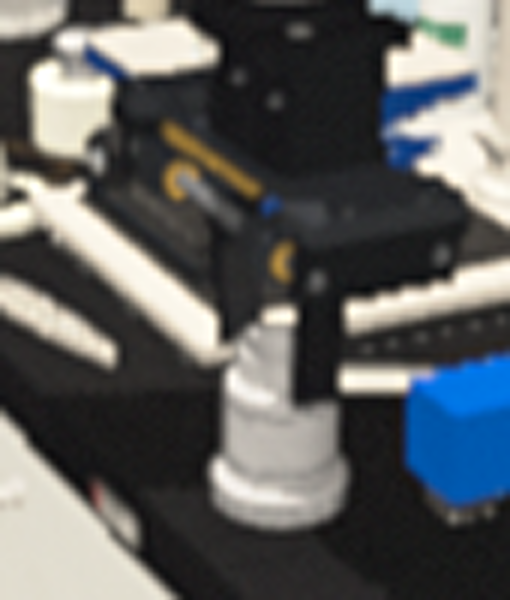

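Centred within about 1 mm, fingertips just above the sleeve's rim. Close gently on the ring.

Call:
{"fn": "apply_moves", "kwargs": {"commands": [[[0,0,0,0,0,0],[0,0,0,0,0,0],[0,0,0,0,0,0],[0,0,0,0,0,0],[0,0,0,0,0,0],[0,0,0,0,0,0]]], "grip": 0.2, "grip_force": 15}}

```text
clock: 15.85
ee_pos: [0.4711, -0.0532, 0.0837]
orientation: [2.221, 2.221, 0.0]
ft_force: [-0.4, -0.5, 2.4]
finger_gap: 0.0395
```

Call:
{"fn": "apply_moves", "kwargs": {"commands": [[[0,0,-0.1,0,0,0],[0,0,-0.2,0,0,0],[0,0,-0.3,0,0,0],[0,0,-0.3,0,0,0],[0,0,-0.3,0,0,0],[0,0,0,0,0,0],[0,0,0,0,0,0]]], "grip": 0, "grip_force": 20}}

```text
clock: 16.43
ee_pos: [0.4715, -0.0533, 0.1323]
orientation: [2.22, 2.22, 0.001]
ft_force: [-0.1, 0.3, -1.2]
finger_gap: 0.0397
```

Run:
```python
from h import *
r=cam("wrist","pics/w12.png");c=cam("scene");s=arm.state(); print(s["ee_pos"],s["orientation"],s["ft_force"],s["finger_gap"],s["clock"])
crop(c,205,140,290,250,5,"pics/s12.png")
```

```text
[ 0.47065696 -0.053049    0.13132762] [-2.22107439e+00 -2.22096543e+00  4.70295135e-04] [-0.5685276   1.22376603 -1.09569446] 0.039571047151915235 16.5333
```

View pics/w12.png

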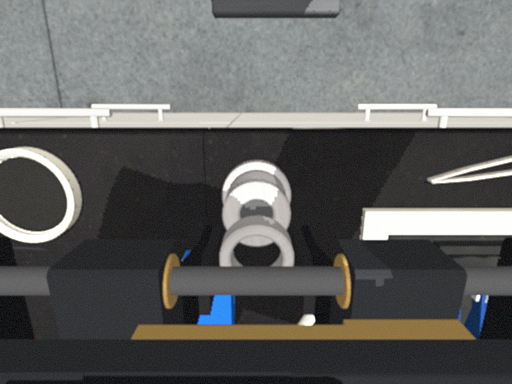

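View pics/s12.png

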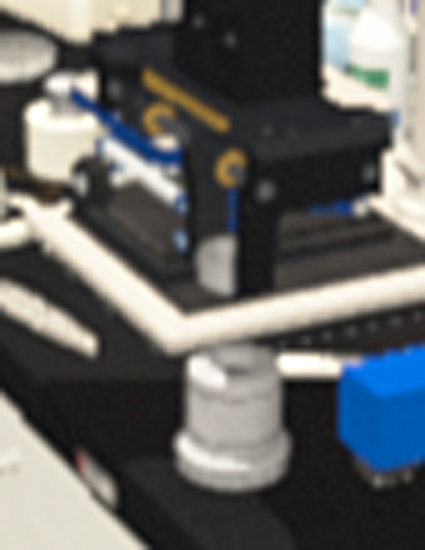

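Call:
{"fn": "apply_moves", "kwargs": {"commands": [[[0,0,-0.4,0,0,0],[0,-0.2,-0.6,0,0,0],[0,-0.5,-0.6,0,0,0],[0.3,-0.4,0,0,0,0],[0.6,-0.2,0,0,0,0],[0.8,0,0,0,0,0],[0.8,0,0,0,0,0],[0.8,0,0,0,0,0],[0.8,0,0,0,0,0],[0.8,0,0,0,0,0],[0.8,0,0,0,0,0],[0.8,0,0,0,0,0]]]}}

```text
clock: 17.53
ee_pos: [0.4182, 0.2083, 0.1947]
orientation: [-2.221, -2.221, 0.003]
ft_force: [-0.4, -0.1, -1.2]
finger_gap: 0.0395
```

Call:
{"fn": "apply_moves", "kwargs": {"commands": [[[0.8,0,0,0,0,0],[0.8,0,0,0,0,0],[0.7,0,0,0,0,0],[0.18,0,0,0,0,0],[0,0,0,0,0,0],[0,0,0,0,0,0],[0,0,0,0,0,0]]]}}

```text
clock: 18.12
ee_pos: [0.4185, 0.3047, 0.1949]
orientation: [-2.222, -2.22, 0.004]
ft_force: [1.5, -0.6, -1.2]
finger_gap: 0.0396
```

Run:
```python
from h import *
r=cam("wrist","pics/w13.png");s=arm.state(); print(s["joints"],s["ee_pos"],s["orientation"],s["ft_force"],s["finger_gap"],s["clock"])
print(proj(r,[[.4805,.306,.044],[.4805,.306,.012]]))
```

```text
[ 4.13014224e-01  4.54601332e-01  1.74996139e+00 -4.99961532e-04
  9.38884791e-01 -1.15598583e+00] [0.41870147 0.30454858 0.19511842] [-2.22289594 -2.21956282  0.00294446] [ 0.2787363  -0.36247867 -0.98075269] 0.039424547930897905 18.1667
[[259.25259997 242.63034875]
 [259.00438298 230.01465988]]
```

View pics/w13.png

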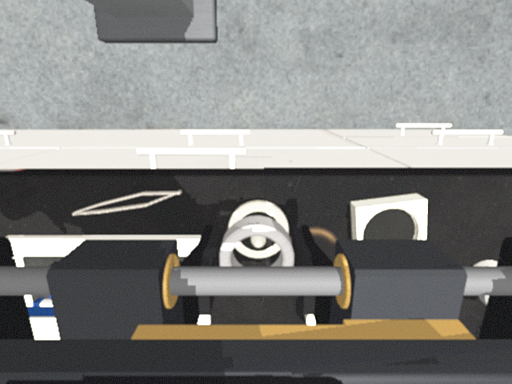

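Call:
{"fn": "apply_moves", "kwargs": {"commands": [[[0,0,0,0,0,0.6],[0,0,0,0,0,1],[0,0,0,0,0,1],[0,0,0,0,0,1],[0,0,0,0,0,1],[0,0,0,0,0,1],[0,0,0,0,0,1],[0,0,0,0,0,1],[0,0,0,0,0,1],[0,0,0,0,0,1],[0,0,0,0,0,1],[0,0,0,0,0,1]]]}}

```text
clock: 19.17
ee_pos: [0.4192, 0.3044, 0.1955]
orientation: [3.022, 0.856, -0.001]
ft_force: [0.1, -0.3, -0.2]
finger_gap: 0.0395
```

Call:
{"fn": "apply_moves", "kwargs": {"commands": [[[0,0,0,0,0,1],[0,0,0,0,0,1],[0,0,0,0,0,1],[0,0,0,0,0,1],[0,0,0,0,0,1],[0,0,0,0,0,1],[0,0,0,0,0,0.4],[0,0,0,0,0,0],[0,0,0,0,0,0],[0,0,0,0,0,0]]]}}

```text
clock: 20.0
ee_pos: [0.4192, 0.3052, 0.1956]
orientation: [3.141, -0.001, -0.0]
ft_force: [-0.0, 0.5, -1.0]
finger_gap: 0.0395
```

Call:
{"fn": "apply_moves", "kwargs": {"commands": [[[0.3,0,0,0,0,0],[0.5,0,0,0,0,0],[0.5,-0.01,0.4,0,0,0],[0.21,0,0.6,0,0,0],[0,0,0.6,0,0,0],[0,0,0.6,0,0,0],[0,0,0.5,0,0,0],[0,0,0,0,0,0],[0,0,0,0,0,0],[0,0,0,0,0,0],[0,0,0,0,0,0]]]}}

```text
clock: 20.92
ee_pos: [0.4809, 0.3069, 0.089]
orientation: [-3.14, 0.0, -0.005]
ft_force: [0.2, 0.5, -0.9]
finger_gap: 0.0398
```

Run:
```python
from h import *
r=cam("wrist","pics/w14.png");c=cam("scene");s=arm.state(); print(s["ee_pos"],s["orientation"],s["ft_force"],s["finger_gap"],s["clock"])
print(proj(r,[[.4805,.306,.044],[.4805,.306,.012],s["ee_pos"]-[0,0,.003]]))
crop(c,150,100,270,200,6,"pics/s14.png")
```

```text
[0.48048047 0.3068276  0.08904781] [-3.14047119e+00 -4.59052627e-05 -4.52748210e-03] [-0.899646    0.3075979  -0.80233719] 0.04002978645440522 21.0167
[[255.58314021 226.39999109]
 [255.51790771 209.43559307]
 [255.66666776 257.16291731]]
```

View pics/w14.png

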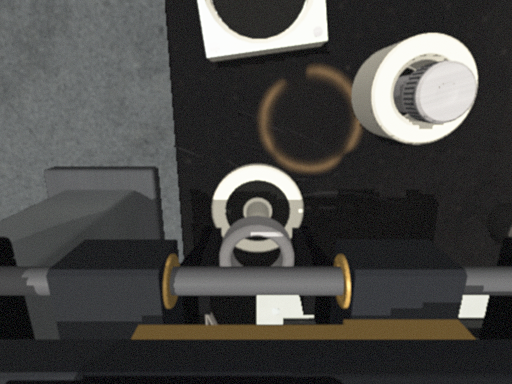

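View pics/s14.png

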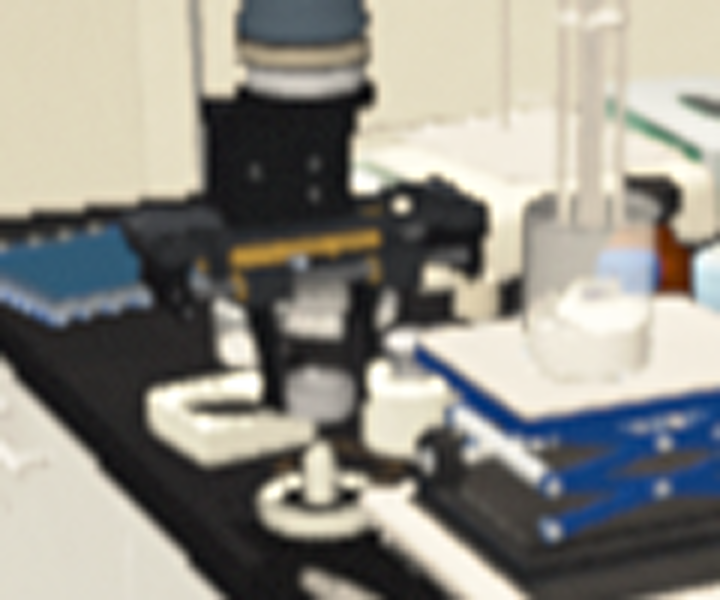

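Run:
```python
from h import *
r=cam("wrist");s=arm.state();print(s["ee_pos"])
g=r["color"].astype(int).mean(2); pts=[]
for u in range(232,286,4):
    w=np.where(g[150:215,u]>150)[0]; pts.append((u,150+w[0]-.5))
for v in range(180,216,4):
    w=np.where(g[v,200:320]>150)[0]; pts+=[(200+w[0]-.5,v),(200+w[-1]+.5,v)]
q=np.array([onplane(r,a,b,.012)[:2] for a,b in pts])
x=np.linalg.lstsq(np.c_[2*q,np.ones(len(q))],(q**2).sum(1),rcond=None)[0]
print(x[:2],2*np.sqrt(x[2]+x[0]**2+x[1]**2))
crop(r,190,150,330,290,5,"pics/w14c.png")
```

```text
[0.48027347 0.30676383 0.08891531]
[0.48160959 0.30654532] 0.0665307196302799
```

View pics/w14c.png

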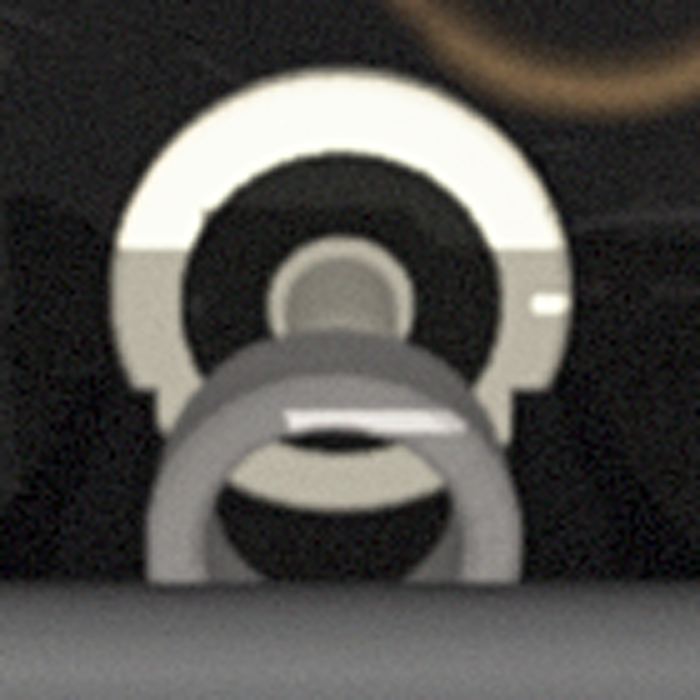

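Call:
{"fn": "apply_moves", "kwargs": {"commands": [[[0,0,0.1,0,0,0],[0,0,0.2,0,0,0],[0,0,0.2,0,0,0],[0,0,0.2,0,0,0],[0,0,0.2,0,0,0],[0,0,0.2,0,0,0],[0,0,0.1,0,0,0],[0,0,0,0,0,0],[0,0,0,0,0,0],[0,0,0,0,0,0]]]}}

```text
clock: 21.9
ee_pos: [0.4797, 0.3065, 0.0397]
orientation: [-3.141, 0.0, -0.001]
ft_force: [-0.6, 0.7, -0.6]
finger_gap: 0.0393
```

Call:
{"fn": "apply_moves", "kwargs": {"commands": [[[0,0,0.05,0,0,0],[0,0,0.04,0,0,0],[0,0,0,0,0,0],[0,0,0,0,0,0]]]}}

```text
clock: 22.23
ee_pos: [0.4795, 0.3064, 0.036]
orientation: [-3.142, 0.0, -0.0]
ft_force: [0.9, -0.0, -1.0]
finger_gap: 0.0394
```

Call:
{"fn": "apply_moves", "kwargs": {"commands": [[[0,0,0.025,0,0,0],[0,0,0,0,0,0],[0,0,0,0,0,0]]]}}

```text
clock: 22.48
ee_pos: [0.4796, 0.3065, 0.0357]
orientation: [-3.141, 0.0, -0.001]
ft_force: [-1.2, -0.4, 4.4]
finger_gap: 0.0393
```

Call:
{"fn": "apply_moves", "kwargs": {"commands": [[[0,0,0.02,0,0,0],[0,0,0,0,0,0],[0,0,0,0,0,0]]]}}

```text
clock: 22.73
ee_pos: [0.4796, 0.3065, 0.0356]
orientation: [-3.141, 0.0, -0.001]
ft_force: [-1.7, -0.5, 11.4]
finger_gap: 0.0393
```

Call:
{"fn": "apply_moves", "kwargs": {"commands": [[[0,0,-0.02,0,0,0],[0,0,0,0,0,0],[0,0,0,0,0,0],[0,0,0,0,0,0],[0,0,0,0,0,0]]], "grip": 0.65}}

```text
clock: 23.15
ee_pos: [0.4794, 0.3064, 0.0346]
orientation: [3.141, -0.0, -0.001]
ft_force: [0.9, -0.1, -0.2]
finger_gap: 0.0557
```

Call:
{"fn": "apply_moves", "kwargs": {"commands": [[[0,0,-0.2,0,0,0],[0,0,-0.4,0,0,0],[0,0,-0.7,0,0,0],[0,0,-0.8,0,0,0],[0,0,-0.8,0,0,0],[-0.4,0,-0.8,0,0,0],[-0.6,0,-0.4,0,0,0],[-0.5,0,0,0,0,-1],[0,0,0,0,0,-1],[0,0,0,0,0,-1],[0,0,0,0,0,-1],[0,0,0,0,0,-1]]]}}

```text
clock: 24.15
ee_pos: [0.4192, 0.3065, 0.1996]
orientation: [-3.065, -0.687, -0.001]
ft_force: [-0.4, -0.4, 0.0]
finger_gap: 0.0566
```

Run:
```python
from h import *
c=cam("scene");r=cam("wrist");s=arm.state(); print(s["ee_pos"],s["orientation"],s["clock"])
crop(c,150,100,270,200,6,"pics/s15.png")
cv2.imwrite("pics/w15.png",r["color"][:,:,::-1])
```

```text
[0.41925746 0.30639671 0.19940412] [-3.06713694e+00 -6.79684989e-01 -4.62747647e-04] 24.25
```

View pics/s15.png

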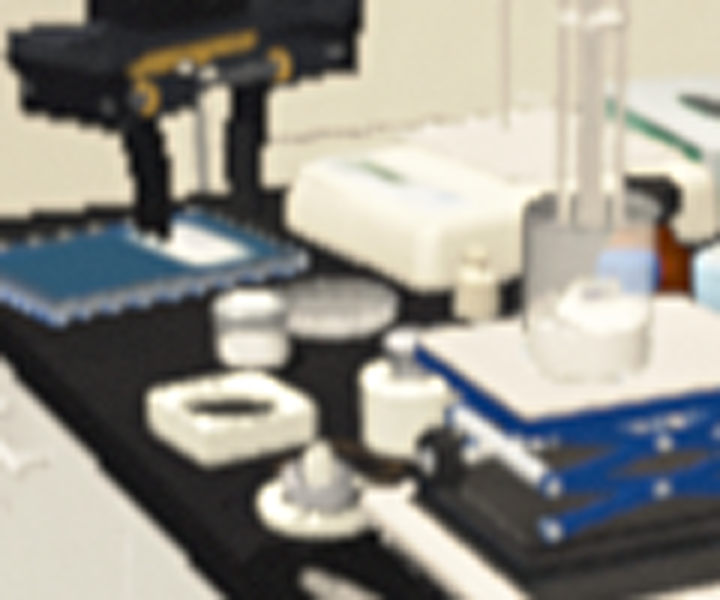

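View pics/w15.png

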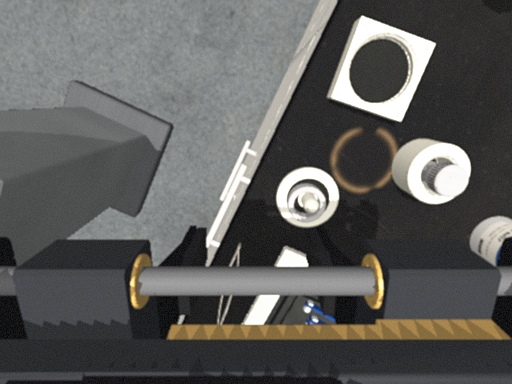

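Call:
{"fn": "apply_moves", "kwargs": {"commands": [[[0,0,0,0,0,-1],[0,0,0,0,0,-1],[0,0,0,0,0,-1],[0,0,0,0,0,-1],[0,0,0,0,0,-1],[0,0,0,0,0,-1],[0,0,0,0,0,-1],[0,0,0,0,0,-1],[0,0,0,0,0,-1],[0,0,0,0,0,-1],[0,0,0,0,0,-1],[0,0,0,0,0,-1]]], "grip": 0.85}}

```text
clock: 25.25
ee_pos: [0.4194, 0.3064, 0.1991]
orientation: [-2.315, -2.124, 0.0]
ft_force: [-0.3, 0.2, -0.6]
finger_gap: 0.0741
```

Call:
{"fn": "apply_moves", "kwargs": {"commands": [[[0,0,0,0,0,-1],[0,0,0,0,0,0],[0,0,0,0,0,0],[-0.4,0,0,0,0,0],[-0.8,0,0,0,0,0],[-0.9,0,0,0,0,0],[-0.9,0,0,0,0,0],[-0.9,0,0,0,0,0],[-0.9,0,0,0,0,0],[-0.9,0,0,0,0,0],[-0.9,0,0,0,0,0],[-0.9,0,0,0,0,0]]]}}

```text
clock: 26.25
ee_pos: [0.4192, 0.0048, 0.1992]
orientation: [2.225, 2.217, 0.001]
ft_force: [1.0, -0.6, 0.5]
finger_gap: 0.0739
```

Call:
{"fn": "apply_moves", "kwargs": {"commands": [[[-0.9,0,0,0,0,0],[-0.5,0.2,0,0,0,0],[-0.1,0.5,0.3,0,0,0],[0,0.5,0.7,0,0,0],[0,0.13,0.7,0,0,0],[0,0,0.5,0,0,0],[0,0,0,0,0,0],[0,0,0,0,0,0],[0,0,0,0,0,0],[0,0,0,0,0,0]]]}}

```text
clock: 27.08
ee_pos: [0.4733, -0.0538, 0.1123]
orientation: [2.221, 2.219, 0.002]
ft_force: [0.1, -0.3, 0.2]
finger_gap: 0.0739
```

Run:
```python
from h import *
r=cam("wrist");s=arm.state(); print(s["ee_pos"],s["orientation"],s["ft_force"],s["finger_gap"],s["clock"])
crop(r,130,100,390,320,3,"pics/w16.png")
```

```text
[ 0.4733049  -0.05376095  0.1123681 ] [2.22021855e+00 2.21897639e+00 1.90331329e-03] [ 0.75032963 -0.98054499 -0.10526018] 0.07413071999036937 27.1333
```

View pics/w16.png

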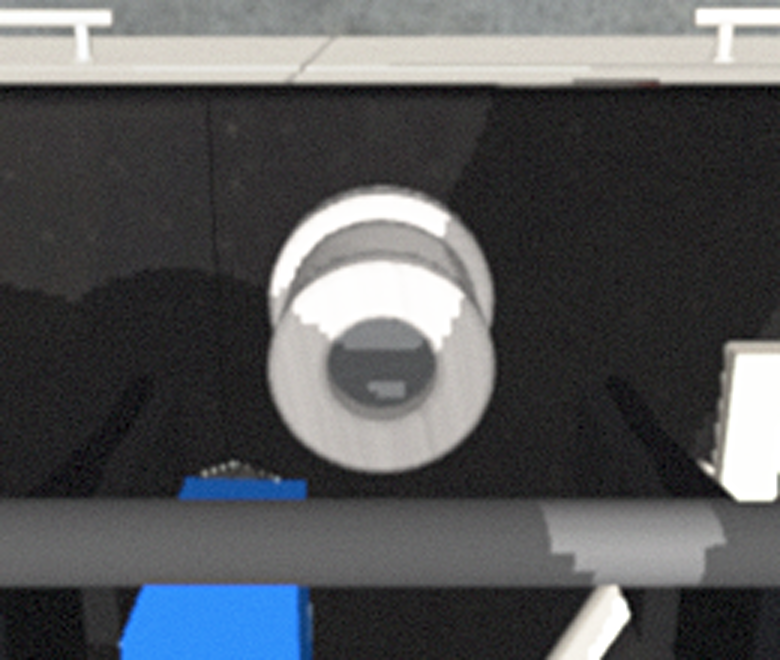

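Call:
{"fn": "apply_moves", "kwargs": {"commands": [[[0,0,0.2,0,0,0],[0,0,0.35,0,0,0],[0,0,0.35,0,0,0],[0,0,0.35,0,0,0],[0,0,0.15,0,0,0],[0,0,0,0,0,0],[0,0,0,0,0,0],[0,0,0,0,0,0],[0,0,0,0,0,0]]]}}

```text
clock: 27.88
ee_pos: [0.4731, -0.0537, 0.0556]
orientation: [2.22, 2.22, 0.001]
ft_force: [0.5, -0.2, -0.5]
finger_gap: 0.0742
```

Call:
{"fn": "apply_moves", "kwargs": {"commands": [[[0,0,0,0,0,0],[0,0,0,0,0,0],[0,0,0,0,0,0],[0,0,0,0,0,0],[0,0,0,0,0,0],[0,0,0,0,0,0]]], "grip": 0.4, "grip_force": 15}}

```text
clock: 28.38
ee_pos: [0.4727, -0.0536, 0.0551]
orientation: [2.221, 2.221, 0.0]
ft_force: [0.3, 0.5, 2.1]
finger_gap: 0.0503
```

Call:
{"fn": "apply_moves", "kwargs": {"commands": [[[0,0,0,0,0,0],[0,0,0,0,0,0],[0,0,0,0,0,0]]], "grip": 0, "grip_force": 40}}

```text
clock: 28.63
ee_pos: [0.4727, -0.0536, 0.0551]
orientation: [2.221, 2.221, 0.0]
ft_force: [-0.3, 1.1, 2.9]
finger_gap: 0.0495
```

Call:
{"fn": "apply_moves", "kwargs": {"commands": [[[0,0,-0.08,0,0,0],[0,0,-0.15,0,0,0],[0,0,-0.2,0,0,0],[0,0,-0.25,0,0,0],[0,0,-0.25,0,0,0],[0,0,-0.1,0,0,0],[0,0,0,0,0,0],[0,0,0,0,0,0]]]}}

```text
clock: 29.3
ee_pos: [0.4728, -0.0536, 0.0966]
orientation: [2.221, 2.221, 0.001]
ft_force: [-0.0, 0.4, -3.4]
finger_gap: 0.0494
```

Run:
```python
from h import *
r=cam("wrist","pics/w17.png");c=cam("scene");s=arm.state(); print(s["ee_pos"],s["orientation"],s["ft_force"],s["finger_gap"],s["clock"])
crop(c,205,140,290,250,5,"pics/s17.png")
```

```text
[ 0.47230124 -0.05348551  0.09599441] [-2.22118619e+00 -2.22087926e+00  4.38490189e-04] [-0.52529427 -0.53703601 -4.14078255] 0.04947169565534159 29.4
```

View pics/s17.png

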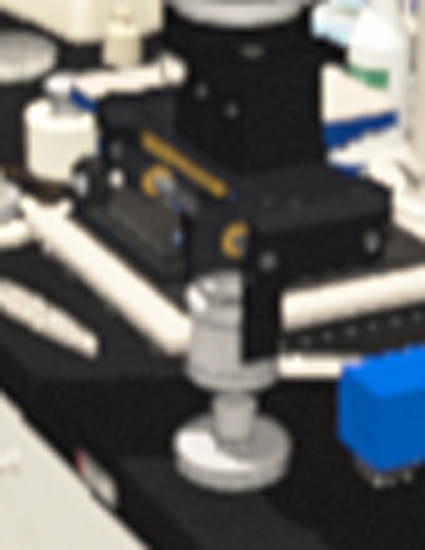

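View pics/w17.png

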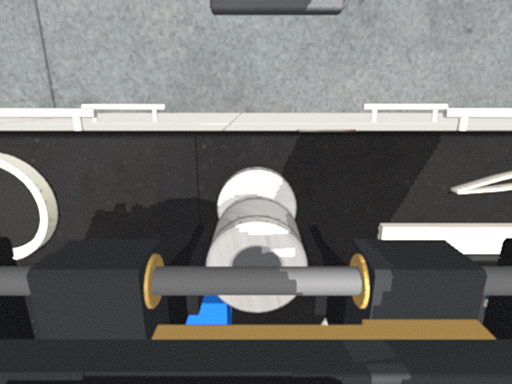

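Call:
{"fn": "apply_moves", "kwargs": {"commands": [[[0,0,-0.4,0,0,0],[0,0,-0.7,0,0,0],[0,-0.3,-0.7,0,0,0],[0,-0.5,-0.5,0,0,0],[0.3,-0.4,0,0,0,0],[0.6,-0.1,0,0,0,0],[0.8,0,0,0,0,0],[0.8,0,0,0,0,0],[0.8,0,0,0,0,0],[0.8,0,0,0,0,0],[0.8,0,0,0,0,0],[0.8,0,0,0,0,0]]]}}

```text
clock: 30.4
ee_pos: [0.4197, 0.1758, 0.1876]
orientation: [-2.221, -2.22, 0.002]
ft_force: [0.9, 0.4, -4.1]
finger_gap: 0.0492
```

Call:
{"fn": "apply_moves", "kwargs": {"commands": [[[0.8,0,0,0,0,0],[0.8,0,0,0,0,0],[0.8,0,0,0,0,0],[0.8,0,0,0,0,0],[0.8,0,0,0,0,0],[0.8,0,0,0,0,0],[0.8,0,0,0,0,0],[0.7,0,0,0,0,0],[0.6,0,0,0,0,0],[0,0,0,0,0,0],[0,0,0,0,0,0],[0,0,0,0,0,0]]]}}

```text
clock: 31.4
ee_pos: [0.4196, 0.4494, 0.1868]
orientation: [-2.221, -2.222, 0.006]
ft_force: [-1.0, -0.2, -4.2]
finger_gap: 0.0497
```

Run:
```python
from h import *
r=cam("wrist","pics/w18.png");s=arm.state(); print(s["ee_pos"],s["orientation"],s["ft_force"],s["finger_gap"],s["clock"])
for t in (120,180): blobs(r,t,{"sq":proj(r,[[.480,.4505,.022]])[0].tolist()+[.022]},rad=25)
```

```text
[0.41983892 0.44907406 0.18703781] [-2.22186644 -2.22087194  0.00538084] [-0.2196905   0.26407772 -4.31385111] 0.04911253297219331 31.45
sq outer z 0.022 ctr [0.4814 0.4479] dia 0.095 res 0.0111
sq outer z 0.022 ctr [0.5006 0.4474] dia 0.0817 res 0.013
sq outer z 0.022 ctr [0.4595 0.4499] dia 0.0442 res 0.0068
sq outer z 0.022 ctr [0.4537 0.4585] dia 0.0439 res 0.0043
```

View pics/w18.png

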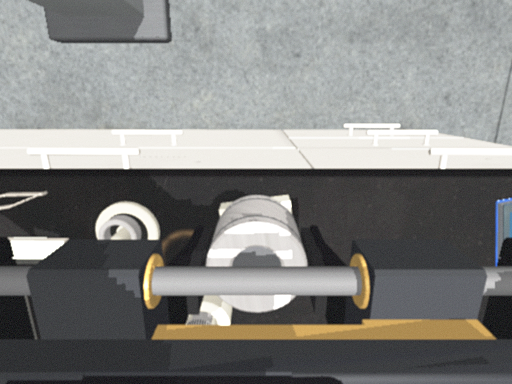

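Call:
{"fn": "apply_moves", "kwargs": {"commands": [[[0.05,0.3,0,0,0,0],[0,0.5,0.2,0,0,0],[0,0.5,0.5,0,0,0],[0,0.21,0.6,0,0,0],[0,0,0.6,0,0,0],[0,0,0.4,0,0,0],[0,0,0.15,0,0,0],[0,0,0,0,0,0],[0,0,0,0,0,0],[0,0,0,0,0,0],[0,0,0,0,0,0]]]}}

```text
clock: 32.37
ee_pos: [0.482, 0.453, 0.0919]
orientation: [2.221, 2.221, 0.005]
ft_force: [0.2, 0.0, -4.4]
finger_gap: 0.0495
```

Run:
```python
from h import *
r=cam("wrist","pics/w19.png");c=cam("scene");s=arm.state(); print(s["ee_pos"],s["orientation"],s["ft_force"],s["finger_gap"],s["clock"])
print(proj(r,[[.480,.451,.022],[.480,.451,.0435+.046]]))
crop(c,130,100,250,200,6,"pics/s19.png")
```

```text
[0.48166149 0.45292764 0.09161062] [2.22098711 2.22114661 0.00391513] [-0.67050839 -0.45314002 -4.78578086] 0.049892966740139315 32.4667
[[255.38663459 210.39546654]
 [255.39423845 256.55146133]]
```

View pics/w19.png

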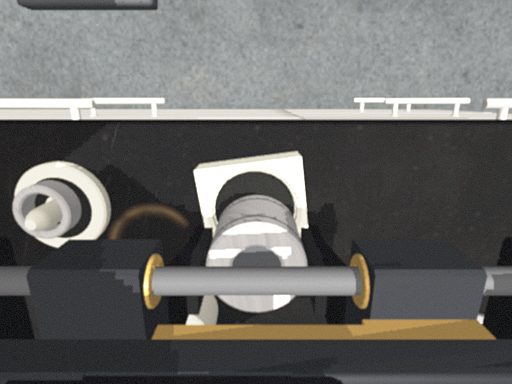

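View pics/s19.png

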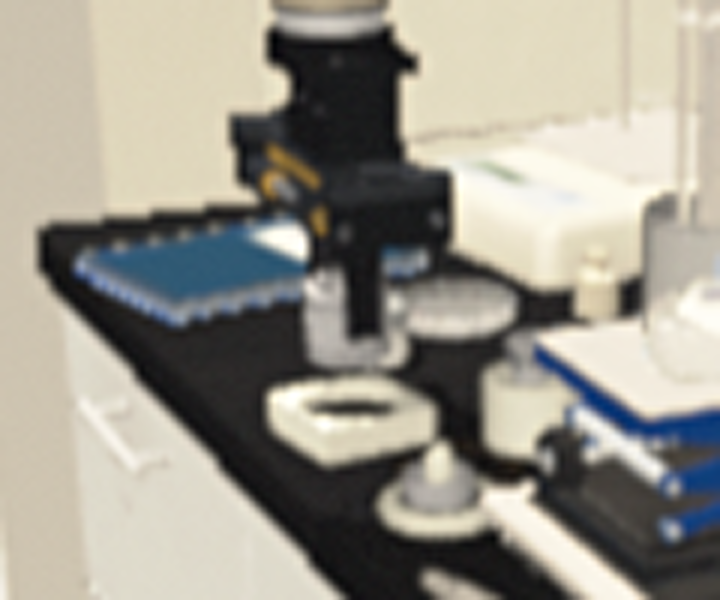

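Run:
```python
from h import *
r=cam("wrist");s=arm.state();print(s["ee_pos"])
crop(r,185,140,325,250,5,"pics/w19c.png")
g=r["color"].astype(int).mean(2); pts=[]
for u in range(232,284,4):
    col=g[160:200,u]; w=np.where(col<110)[0]; pts.append((u,160+w[0]-.5))
q=np.array([onplane(r,a,b,.022)[:2] for a,b in pts])
x=np.linalg.lstsq(np.c_[2*q,np.ones(len(q))],(q**2).sum(1),rcond=None)[0]
print(x[:2],2*np.sqrt(x[2]+x[0]**2+x[1]**2)); print(q[:,0].min())
```

```text
[0.48146326 0.45280497 0.09135087]
[0.48078656 0.45022076] 0.05832226181080296
0.45179737910037426
```

View pics/w19c.png

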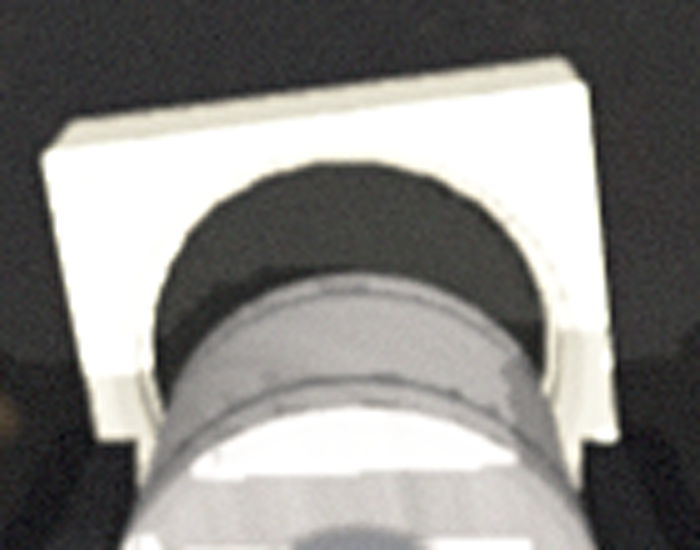

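Call:
{"fn": "apply_moves", "kwargs": {"commands": [[[-0.035,0,0.1,0,0,0],[0,0,0.2,0,0,0],[0,0,0.2,0,0,0],[0,0,0.15,0,0,0],[0,0,0.1,0,0,0],[0,0,0.05,0,0,0],[0,0,0,0,0,0],[0,0,0,0,0,0],[0,0,0,0,0,0]]]}}

```text
clock: 33.27
ee_pos: [0.4814, 0.4512, 0.0584]
orientation: [2.221, 2.221, 0.001]
ft_force: [0.4, -0.7, -3.9]
finger_gap: 0.0493
```

Run:
```python
from h import *
r=cam("wrist");s=arm.state(); print(s["ee_pos"],s["orientation"],s["ft_force"],s["finger_gap"],s["clock"])
crop(r,165,120,345,250,4,"pics/w20c.png")
```

```text
[0.48138311 0.45123092 0.05853433] [2.22152029e+00 2.22115037e+00 1.34291872e-03] [ 1.18439956 -0.07198217 -3.89954456] 0.04950550193107571 33.3167
```

View pics/w20c.png

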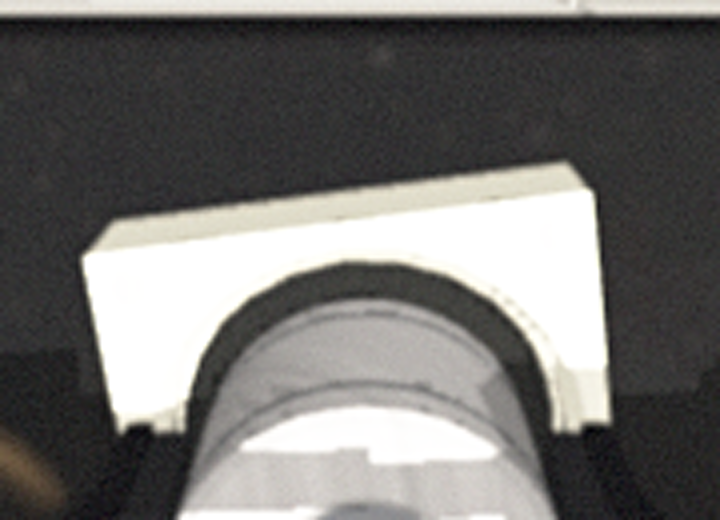

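Sleeve sits centred in the well mouth (gap all round in the crop). Lower until it touches.

Call:
{"fn": "apply_moves", "kwargs": {"commands": [[[0,0,0.06,0,0,0],[0,0,0.05,0,0,0],[0,0,0,0,0,0],[0,0,0,0,0,0],[0,0,0,0,0,0]]]}}

```text
clock: 33.73
ee_pos: [0.4811, 0.451, 0.0537]
orientation: [-2.222, -2.221, 0.0]
ft_force: [0.4, -0.1, -5.0]
finger_gap: 0.0496
```

Call:
{"fn": "apply_moves", "kwargs": {"commands": [[[0,0,0.025,0,0,0],[0,0,0,0,0,0],[0,0,0,0,0,0]]]}}

```text
clock: 33.98
ee_pos: [0.4813, 0.4511, 0.0532]
orientation: [2.222, 2.221, 0.001]
ft_force: [-0.5, -0.3, -1.3]
finger_gap: 0.049
```

Call:
{"fn": "apply_moves", "kwargs": {"commands": [[[0,0,0.02,0,0,0],[0,0,0,0,0,0],[0,0,0,0,0,0]]]}}

```text
clock: 34.23
ee_pos: [0.4813, 0.4511, 0.0531]
orientation: [2.221, 2.221, 0.001]
ft_force: [-2.3, -1.3, 5.6]
finger_gap: 0.0495
```

Call:
{"fn": "apply_moves", "kwargs": {"commands": [[[0,0,0,0,0,0],[0,0,0,0,0,0],[0,0,0,0,0,0],[0,0,0,0,0,0],[0,0,0,0,0,0]]], "grip": 0.8}}

```text
clock: 34.65
ee_pos: [0.4812, 0.4511, 0.0518]
orientation: [2.222, 2.221, 0.0]
ft_force: [-0.9, 0.8, 0.4]
finger_gap: 0.068
```

Call:
{"fn": "apply_moves", "kwargs": {"commands": [[[0,0,-0.2,0,0,0],[0,0,-0.4,0,0,0],[0,0,-0.7,0,0,0],[0,0,-0.8,0,0,0],[0,0,-0.8,0,0,0],[0,-0.4,-0.6,0,0,0],[0,-0.6,0,0,0,0],[0,-0.5,0,0,0,0],[0,0,0,0,0,0],[0,0,0,0,0,0]]]}}

```text
clock: 35.48
ee_pos: [0.4203, 0.4512, 0.1927]
orientation: [2.22, 2.223, 0.001]
ft_force: [0.2, 0.3, 0.7]
finger_gap: 0.0699
```

Run:
```python
from h import *
r=cam("wrist","pics/w21.png");c=cam("scene");s=arm.state(); print(s["ee_pos"],s["orientation"],s["ft_force"],s["finger_gap"],s["clock"])
crop(c,130,100,250,200,6,"pics/s21.png")
```

```text
[0.42203553 0.45131003 0.19231405] [2.22123194 2.22087825 0.0024814 ] [ 0.58814359 -0.42261056  0.40327288] 0.0697519400008817 35.5833
```

View pics/w21.png

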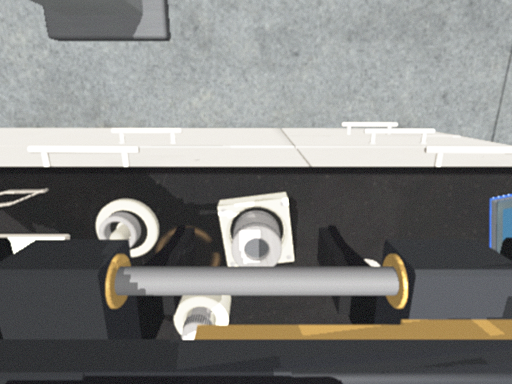

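View pics/s21.png

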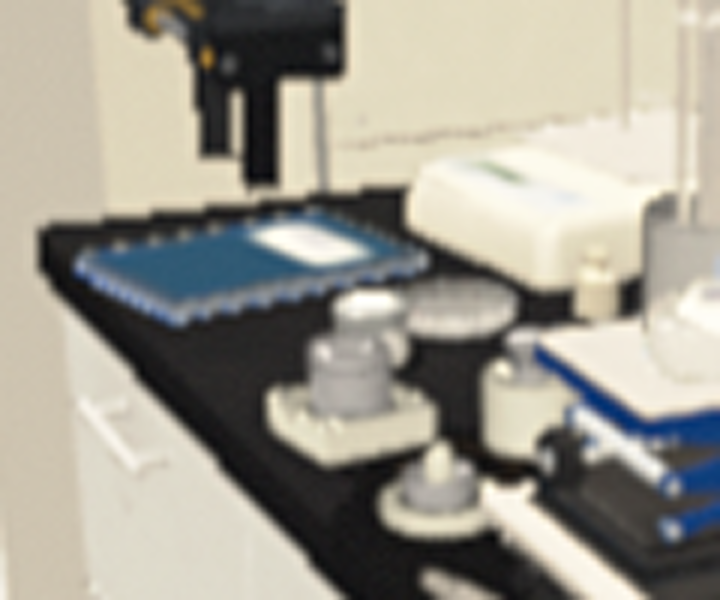

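Call:
{"fn": "apply_moves", "kwargs": {"commands": [[[-0.4,0,0,0,0,0],[-0.7,0,0,0,0,0],[-0.9,0,0,0,0,0],[-0.9,0,0,0,0,0],[-0.9,0,0,0,0,0],[-0.9,0,0,0,0,0],[-0.9,0,0,0,0,0],[-0.9,0,0,0,0,0],[-0.9,0,0,0,0,0],[-0.9,0,0,0,0,0],[-0.9,0,0,0,0,0],[-0.9,0,0,0,0,0]]], "grip": 0.6}}

```text
clock: 36.58
ee_pos: [0.4222, 0.0445, 0.192]
orientation: [2.222, 2.22, 0.001]
ft_force: [0.0, -0.2, 0.1]
finger_gap: 0.0522
```

Call:
{"fn": "apply_moves", "kwargs": {"commands": [[[-0.9,0,0,0,0,0],[-0.9,0,0,0,0,0],[-0.5,0,0,0,0,0],[-0.1,0.4,0.3,0,0,0],[0,0.5,0.6,0,0,0],[0,0.35,0.7,0,0,0],[0,0,0.7,0,0,0],[0,0,0.3,0,0,0],[0,0,0,0,0,0],[0,0,0,0,0,0],[0,0,0,0,0,0],[0,0,0,0,0,0]]]}}

```text
clock: 37.58
ee_pos: [0.472, -0.0495, 0.089]
orientation: [2.22, 2.219, 0.002]
ft_force: [0.1, 0.1, -0.3]
finger_gap: 0.052
```

Run:
```python
from h import *
r=cam("wrist");s=arm.state(); print(s["ee_pos"],s["orientation"],s["ft_force"],s["finger_gap"],s["clock"])
crop(r,130,100,390,320,3,"pics/w22.png")
g=r["color"].astype(int).mean(2); pts=[]
```

```text
[ 0.47190003 -0.04940384  0.0890823 ] [2.21995341e+00 2.21938644e+00 1.80497792e-03] [-0.05235752  0.51667619 -0.35669496] 0.052458887808740834 37.6333
```

View pics/w22.png

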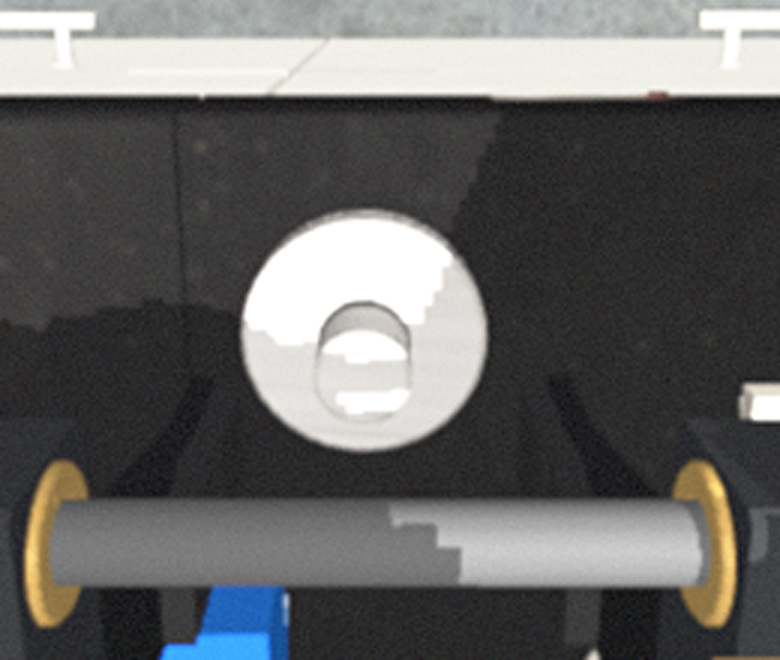

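Call:
{"fn": "apply_moves", "kwargs": {"commands": [[[-0.1,0,0.1,0,0,0],[0,0,0.25,0,0,0],[0,0,0.3,0,0,0],[0,0,0.3,0,0,0],[0,0,0.2,0,0,0],[0,0,0.05,0,0,0],[0,0,0,0,0,0],[0,0,0,0,0,0],[0,0,0,0,0,0]]]}}

```text
clock: 38.38
ee_pos: [0.4714, -0.0531, 0.0405]
orientation: [2.221, 2.221, 0.001]
ft_force: [-1.1, 0.6, 0.5]
finger_gap: 0.0522
```

Run:
```python
from h import *
r=cam("wrist");c=cam("scene");s=arm.state(); print(s["ee_pos"],s["orientation"],s["ft_force"],s["finger_gap"],s["clock"])
crop(r,130,100,390,320,3,"pics/w23.png");crop(c,205,150,290,250,6,"pics/s23.png")
```

```text
[ 0.47137074 -0.0530884   0.04047143] [2.22066775e+00 2.22070438e+00 7.73117162e-04] [-0.62628331 -0.7622226  -0.10715229] 0.05254720673834023 38.4833
```

View pics/w23.png

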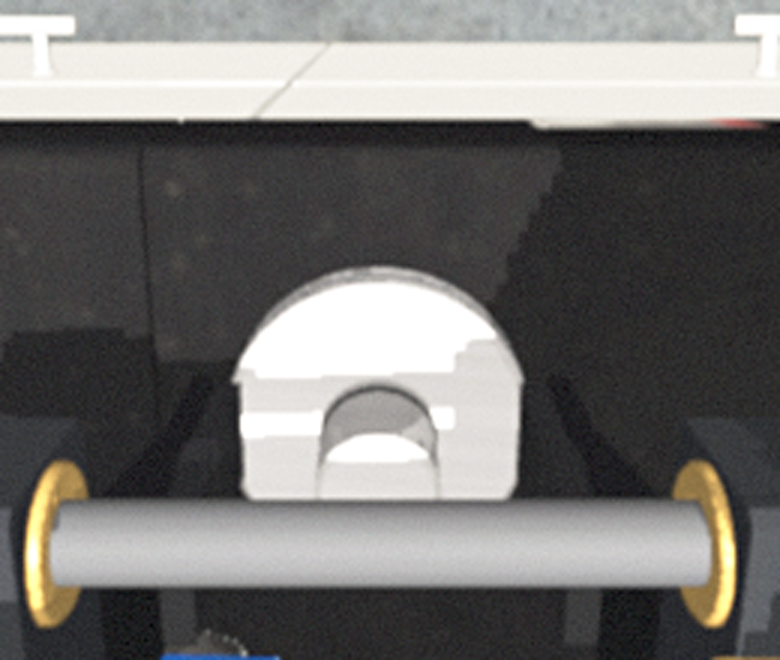

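View pics/s23.png

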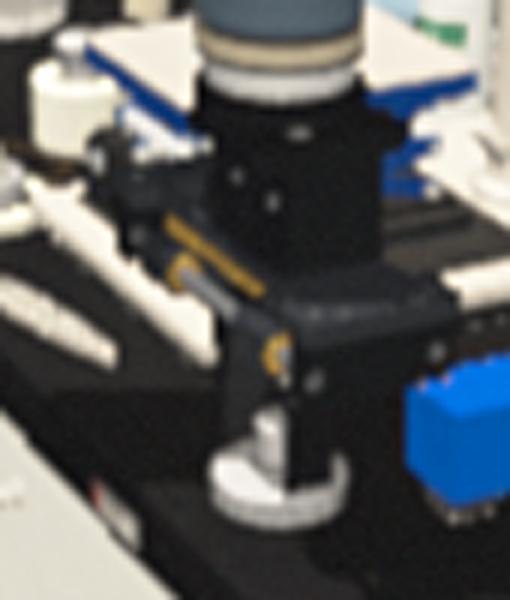

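Call:
{"fn": "apply_moves", "kwargs": {"commands": [[[0,0,0.04,0,0,0],[0,0,0,0,0,0],[0,0,0,0,0,0]]]}}

```text
clock: 38.73
ee_pos: [0.471, -0.053, 0.0384]
orientation: [2.221, 2.221, 0.0]
ft_force: [0.5, 0.0, -0.4]
finger_gap: 0.0523
```

Call:
{"fn": "apply_moves", "kwargs": {"commands": [[[0,0,0,0,0,0],[0,0,0,0,0,0],[0,0,0,0,0,0],[0,0,0,0,0,0],[0,0,0,0,0,0],[0,0,0,0,0,0],[0,0,0,0,0,0]]], "grip": 0.1, "grip_force": 15}}

```text
clock: 39.32
ee_pos: [0.4711, -0.053, 0.0384]
orientation: [2.221, 2.221, -0.0]
ft_force: [-0.5, 0.7, 0.1]
finger_gap: 0.0215
```

Call:
{"fn": "apply_moves", "kwargs": {"commands": [[[0,0,0,0,0,0],[0,0,0,0,0,0],[0,0,0,0,0,0]]], "grip": 0, "grip_force": 45}}

```text
clock: 39.57
ee_pos: [0.4711, -0.053, 0.0384]
orientation: [2.221, 2.221, 0.0]
ft_force: [0.2, 0.0, 0.5]
finger_gap: 0.0209
```

Call:
{"fn": "apply_moves", "kwargs": {"commands": [[[0,0,-0.05,0,0,0],[0,0,-0.1,0,0,0],[0,0,-0.2,0,0,0],[0,0,-0.3,0,0,0],[0,0,-0.2,0,0,0],[0,0,-0.1,0,0,0],[0,0,0,0,0,0],[0,0,0,0,0,0]]]}}

```text
clock: 40.23
ee_pos: [0.4711, -0.053, 0.0767]
orientation: [2.221, 2.221, 0.001]
ft_force: [0.2, -0.6, -3.7]
finger_gap: 0.0206
```

Run:
```python
from h import *
r=cam("wrist","pics/w24.png");c=cam("scene");s=arm.state(); print(s["ee_pos"],s["orientation"],s["ft_force"],s["finger_gap"],s["clock"])
crop(c,205,140,290,250,5,"pics/s24.png")
```

```text
[ 0.47076706 -0.05291678  0.07615317] [-2.22125894e+00 -2.22089293e+00  3.88657591e-04] [-0.31128188  0.02832882 -3.6605529 ] 0.020857357747742118 40.3333
```

View pics/s24.png

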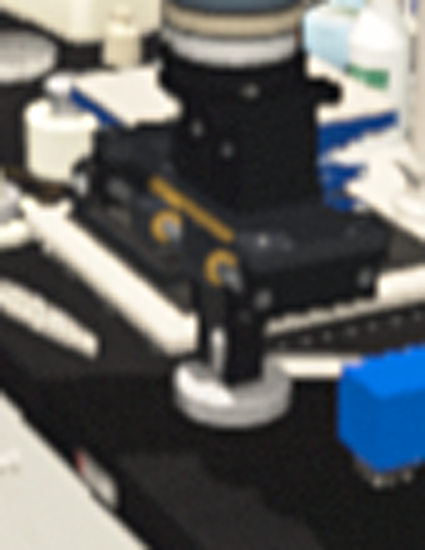

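View pics/w24.png

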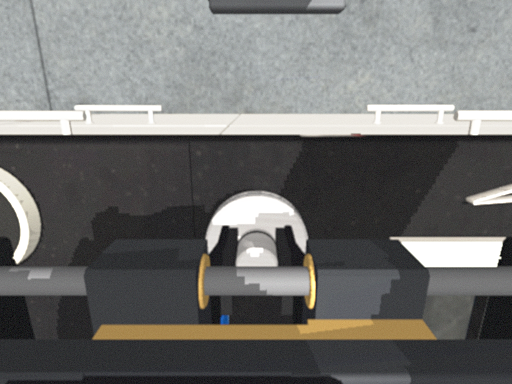

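Call:
{"fn": "apply_moves", "kwargs": {"commands": [[[0,0,-0.4,0,0,0],[0,-0.2,-0.5,0,0,0],[0,-0.5,-0.5,0,0,0],[-0.2,-0.4,-0.3,0,0,0],[-0.5,-0.2,0,0,0,0],[-0.7,0,0,0,0,0],[-0.8,0,0,0,0,0],[-0.8,0,0,0,0,0],[-0.8,0,0,0,0,0],[-0.7,0,0,0,0,0],[-0.49,0,0,0,0,0]]]}}

```text
clock: 41.25
ee_pos: [0.419, -0.2555, 0.1439]
orientation: [2.223, 2.219, -0.001]
ft_force: [1.2, 0.2, -3.7]
finger_gap: 0.0213
```

Call:
{"fn": "apply_moves", "kwargs": {"commands": [[[0,0,0,0,0,0],[0,0,0,0,0,0],[0,0,0,0,0,0],[0,0,0,0,0,0]]]}}

```text
clock: 41.58
ee_pos: [0.4182, -0.2509, 0.1439]
orientation: [-2.219, -2.22, -0.0]
ft_force: [0.1, -0.3, -2.6]
finger_gap: 0.0209
```

Run:
```python
from h import *
r=cam("wrist","pics/w25.png");s=arm.state(); print(s["ee_pos"],s["orientation"],s["ft_force"],s["finger_gap"],s["clock"])
print(proj(r,[[.473,-.2525,.018]]))
```

```text
[ 0.41843788 -0.25091714  0.14401965] [-2.21868757e+00 -2.22118804e+00 -2.07889619e-04] [-0.40947691 -0.36289355 -3.09262428] 0.020883495938111812 41.6333
[[255.74071055 247.37982393]]
```

View pics/w25.png

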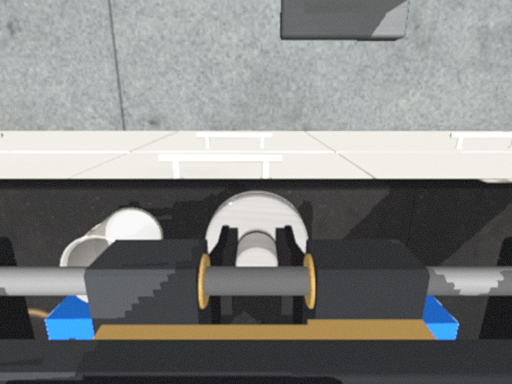

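Run:
```python
from h import *
r=cam("wrist");print(onplane(r,134,233,.004),onplane(r,162,235,.004),onplane(r,106,235,.004))
t=cam("top"); crop(t,300,150,420,240,6,"pics/t25.png")
c=cam("scene"); crop(c,230,190,370,320,5,"pics/s25.png")
```

```text
[ 0.46492256 -0.37090822  0.004     ] [ 0.46705737 -0.34390521  0.004     ] [ 0.46701747 -0.39836753  0.004     ]
```

View pics/t25.png

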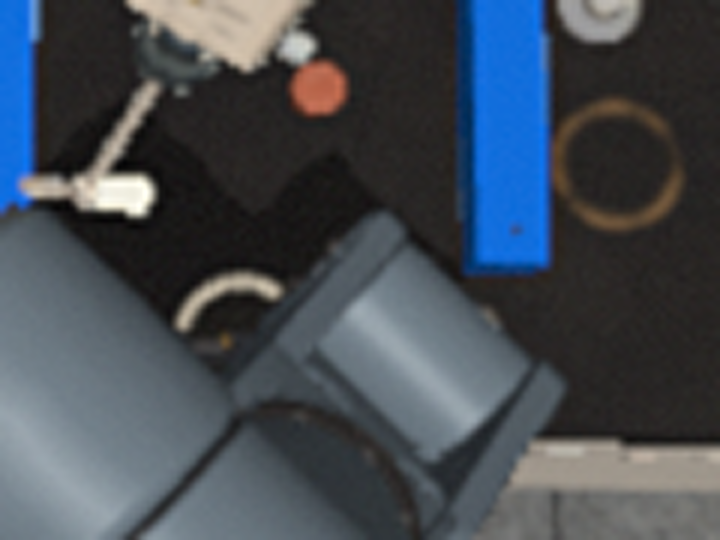

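View pics/s25.png

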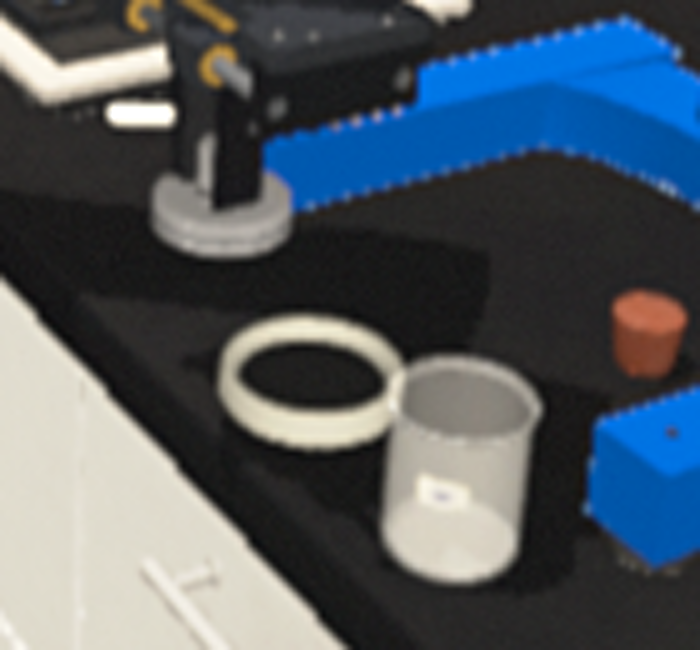

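Run:
```python
from h import *
t=cam("top","pics/t26.png"); cam("scene","pics/s26.png")
print(onplane(t,320,182,.16),onplane(t,325,165,.4),arm.state()["joints"])
for z in (.25,.3,.35,.4): print(z,onplane(t,300,185,z),onplane(t,340,217,z),onplane(t,362,186,z))
```

```text
[ 0.53962201 -0.15888407  0.16      ] [ 0.54511195 -0.14025845  0.4       ] [-7.70377698e-01  5.06471568e-01  1.86440218e+00  3.99305166e-05
  7.70806069e-01 -2.34198168e+00]
0.25 [ 0.51224022 -0.08302853  0.25      ] [ 0.41294823 -0.20938386  0.25      ] [ 0.51317246 -0.28008148  0.25      ]
0.3 [ 0.50358646 -0.07869461  0.3       ] [ 0.40818811 -0.20009503  0.3       ] [ 0.50448214 -0.26802029  0.3       ]
0.35 [ 0.49493269 -0.07436069  0.35      ] [ 0.403428   -0.19080619  0.35      ] [ 0.49579182 -0.25595911  0.35      ]
0.4 [ 0.48627893 -0.07002677  0.4       ] [ 0.39866789 -0.18151735  0.4       ] [ 0.4871015  -0.24389792  0.4       ]
```

View pics/t26.png

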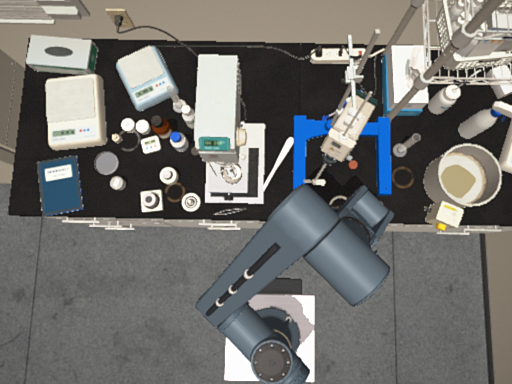

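View pics/s26.png

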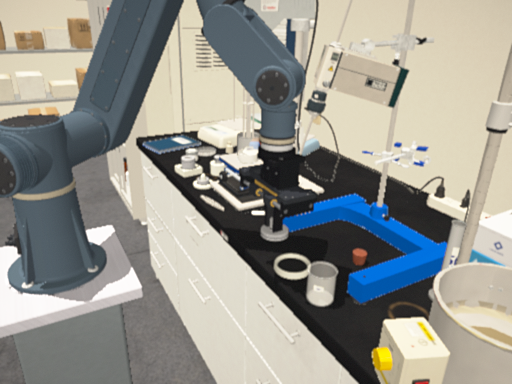

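Call:
{"fn": "apply_moves", "kwargs": {"commands": [[[0,0.2,0,0,0,0],[0,0.3,0,0,0,0],[0,0.25,0,0,0,0],[-0.04,0,0,0,0,0],[0,0,0,0,0,0],[0,0,0,0,0,0]]]}}

```text
clock: 42.38
ee_pos: [0.4486, -0.2539, 0.1441]
orientation: [-2.22, -2.221, 0.0]
ft_force: [0.0, 0.3, -3.1]
finger_gap: 0.0211
```

Run:
```python
from h import *
t=cam("top"); c=cam("scene"); s=arm.state(); print(s["ee_pos"],s["ft_force"],s["joints"])
crop(t,260,110,420,230,5,"pics/t27.png"); crop(c,200,60,420,310,3,"pics/s27.png")
```

```text
[ 0.44834186 -0.25383948  0.14416224] [ 0.62907488  0.52985492 -3.09479543] [-7.32266055e-01  5.33186576e-01  1.79957321e+00 -1.39920857e-04
  8.10130762e-01 -2.30271333e+00]
```

View pics/t27.png

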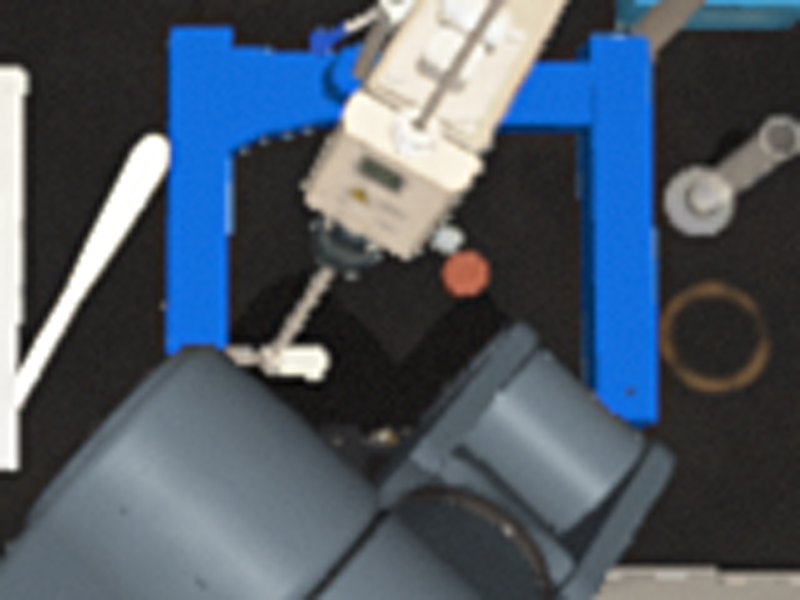

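View pics/s27.png

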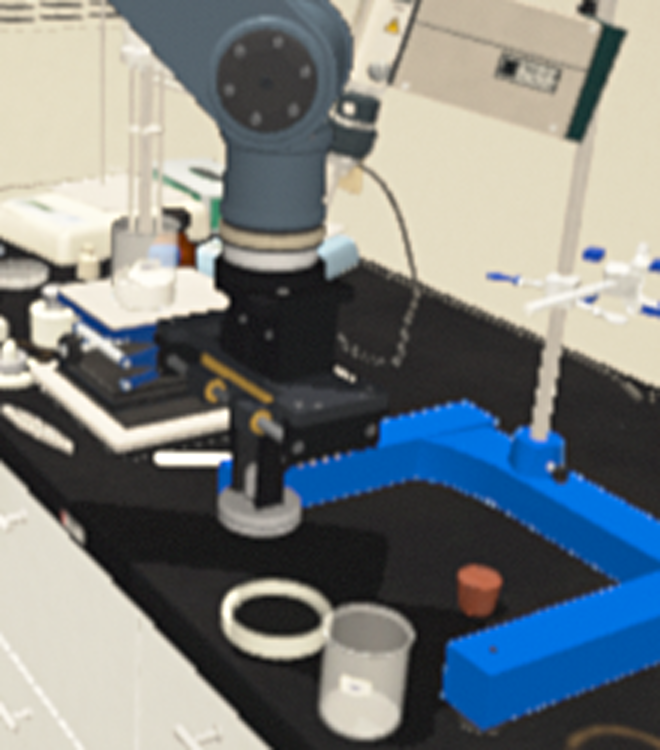

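Run:
```python
from h import *
c=cam("scene"); print(proj(c,[[.448,-.254,.106],[.473,-.2525,.018],[.448,-.254,.018]]))
```

```text
[[284.35835797 232.22376562]
 [291.22795696 263.01662186]
 [282.41325137 266.06702076]]
```

Call:
{"fn": "apply_moves", "kwargs": {"commands": [[[0,0.2,0,0,0,0],[0,0.3,0.2,0,0,0],[0,0.12,0.4,0,0,0],[0.03,0,0.4,0,0,0],[0,0,0.3,0,0,0],[0,0,0.1,0,0,0],[0,0,0,0,0,0],[0,0,0,0,0,0],[0,0,0,0,0,0]]]}}

```text
clock: 43.28
ee_pos: [0.4746, -0.2535, 0.0889]
orientation: [2.22, 2.22, 0.0]
ft_force: [-0.5, -0.4, -3.2]
finger_gap: 0.0212
```

Run:
```python
from h import *
r=cam("wrist","pics/w28.png"); c=cam("scene"); s=arm.state(); print(s["ee_pos"],s["ft_force"],s["orientation"],s["clock"])
crop(c,200,130,400,310,4,"pics/s28.png"); print(proj(r,[[.473,-.2525,.018]]))
```

```text
[ 0.47439092 -0.25344516  0.08912918] [ 0.60357057 -0.60496079 -2.94614631] [2.22030020e+00 2.21987932e+00 2.68148705e-04] 43.3833
[[259.76312837 210.64320597]]
```

View pics/w28.png

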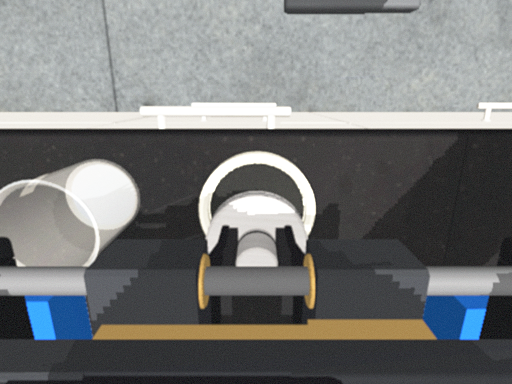

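View pics/s28.png

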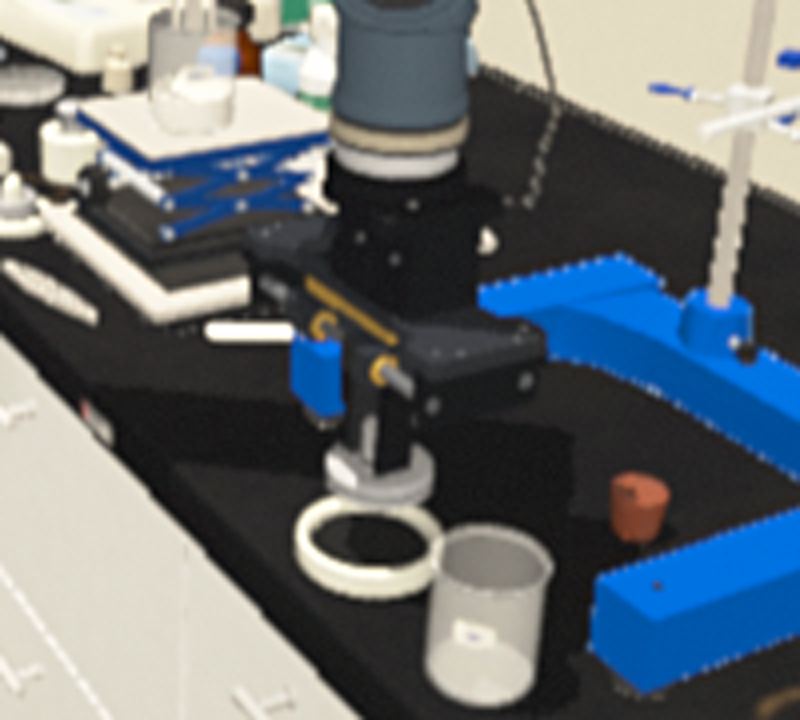

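Run:
```python
from h import *
r=cam("wrist");s=arm.state();print(s["ee_pos"])
g=r["color"].astype(int).mean(2); pts=[]
for u in range(225,292,5):
    w=np.where(g[135:190,u]>130)[0]; pts.append((u,135+w[0]-.5))
for v in range(185,222,4):
    w=np.where(g[v,180:340]>130)[0]; pts+=[(180+w[0]-.5,v),(180+w[-1]+.5,v)]
q=np.array([onplane(r,a,b,.018)[:2] for a,b in pts])
x=np.linalg.lstsq(np.c_[2*q,np.ones(len(q))],(q**2).sum(1),rcond=None)[0]
print(x[:2],2*np.sqrt(x[2]+x[0]**2+x[1]**2))
# base flange near edge, z=.089-.0384+.014
v=np.where(g[180:215,256]>130)[0]; print(180+v[0], onplane(r,256,180+v[0]-.5,.065))
```

```text
[ 0.47428617 -0.25338741  0.0891254 ]
[ 0.47197563 -0.25463529] 0.0839021014852798
191 [ 0.4439128  -0.25511682  0.065     ]
```

Call:
{"fn": "apply_moves", "kwargs": {"commands": [[[0,-0.05,0.1,0,0,0],[0,0,0.2,0,0,0],[0,0,0.2,0,0,0],[0,0,0.15,0,0,0],[0,0,0.1,0,0,0],[0,0,0.05,0,0,0],[0,0,0,0,0,0],[0,0,0,0,0,0],[0,0,0,0,0,0]]]}}

```text
clock: 44.18
ee_pos: [0.472, -0.2531, 0.0565]
orientation: [2.221, 2.221, 0.0]
ft_force: [-0.3, 0.1, -3.8]
finger_gap: 0.0208
```

Run:
```python
from h import *
r=cam("wrist","pics/w29.png"); c=cam("scene"); s=arm.state(); print(s["ee_pos"],s["ft_force"],s["orientation"],s["clock"])
crop(c,240,170,360,310,5,"pics/s29.png")
```

```text
[ 0.47200675 -0.2531699   0.05666828] [ 0.03829562  0.6616354  -3.21143036] [2.22106866e+00 2.22070144e+00 1.06510338e-04] 44.2833
```

View pics/w29.png

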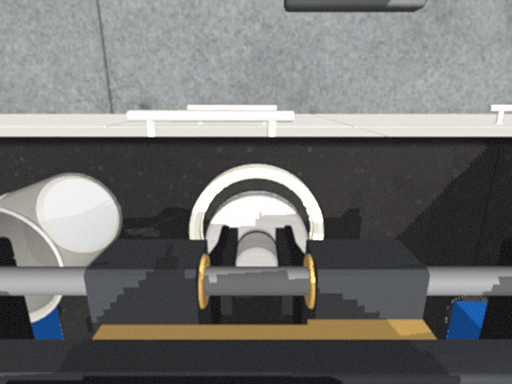

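View pics/s29.png

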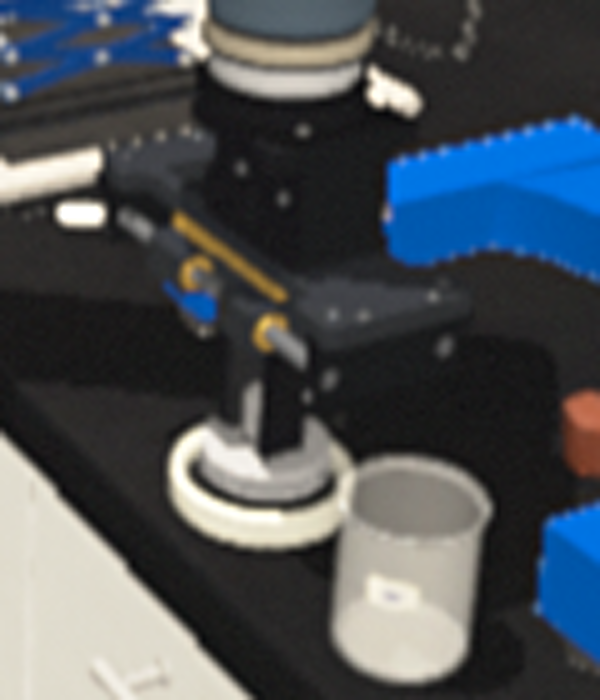

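Call:
{"fn": "apply_moves", "kwargs": {"commands": [[[0,0,0.06,0,0,0],[0,0,0.06,0,0,0],[0,0,0.05,0,0,0],[0,0,0,0,0,0],[0,0,0,0,0,0],[0,0,0,0,0,0]]]}}

```text
clock: 44.78
ee_pos: [0.4718, -0.253, 0.0495]
orientation: [-2.222, -2.221, 0.0]
ft_force: [0.2, -0.5, -3.3]
finger_gap: 0.0211
```

Call:
{"fn": "apply_moves", "kwargs": {"commands": [[[0,0,0.025,0,0,0],[0,0,0,0,0,0],[0,0,0,0,0,0]]]}}

```text
clock: 45.03
ee_pos: [0.4718, -0.253, 0.0486]
orientation: [-2.222, -2.221, 0.0]
ft_force: [0.5, 0.0, -3.4]
finger_gap: 0.0207
```

Call:
{"fn": "apply_moves", "kwargs": {"commands": [[[0,0,0.02,0,0,0],[0,0,0,0,0,0],[0,0,0,0,0,0]]]}}

```text
clock: 45.28
ee_pos: [0.4718, -0.253, 0.0483]
orientation: [2.221, 2.221, 0.0]
ft_force: [-1.2, 1.6, 3.4]
finger_gap: 0.0212
```

Call:
{"fn": "apply_moves", "kwargs": {"commands": [[[0,0,0,0,0,0],[0,0,0,0,0,0],[0,0,0,0,0,0],[0,0,0,0,0,0],[0,0,0,0,0,0]]], "grip": 0.5}}

```text
clock: 45.7
ee_pos: [0.4719, -0.2531, 0.0476]
orientation: [2.222, 2.221, 0.0]
ft_force: [0.3, 0.5, 0.6]
finger_gap: 0.0415
```

Call:
{"fn": "apply_moves", "kwargs": {"commands": [[[0,0,-0.2,0,0,0],[0,0,-0.4,0,0,0],[0,0,-0.6,0,0,0],[0,0,-0.7,0,0,0],[0,-0.3,-0.7,0,0,0],[0,-0.5,-0.4,0,0,0],[0,-0.5,0,0,0,0],[0,0,0,0,0,0],[0,0,0,0,0,0]]]}}

```text
clock: 46.45
ee_pos: [0.4194, -0.2529, 0.1685]
orientation: [2.223, 2.219, 0.0]
ft_force: [-0.8, 0.1, 0.1]
finger_gap: 0.0437
```

Call:
{"fn": "apply_moves", "kwargs": {"commands": [[[0.5,0,0,0,0,0],[0.8,0,0,0,0,0],[0.9,0,0,0,0,0],[0.9,0,0,0,0,0],[0.9,0,0,0,0,0],[0.9,0,0,0,0,0],[0.6,0,0,0,0,0],[0.3,0,0,0,0,0],[0,0,0,0,0,0],[0,0,0,0,0,0]]]}}

```text
clock: 47.28
ee_pos: [0.4208, -0.0206, 0.1676]
orientation: [2.218, 2.224, 0.0]
ft_force: [0.1, -0.3, -0.8]
finger_gap: 0.0432
```

Run:
```python
from h import *
t=cam("top"); c=cam("scene","pics/s30f.png"); s=arm.state(); print(s["ee_pos"],s["ft_force"],s["orientation"],s["clock"])
crop(c,240,170,360,310,5,"pics/s30.png"); crop(c,130,100,250,200,6,"pics/s30b.png"); crop(t,110,140,410,235,2.6,"pics/t30.png")
```

```text
[ 0.42083156 -0.02174713  0.16763031] [ 0.0291647  -0.84242868 -0.24587627] [2.22120377e+00 2.22037841e+00 4.02756750e-04] 47.3833
```

View pics/s30.png

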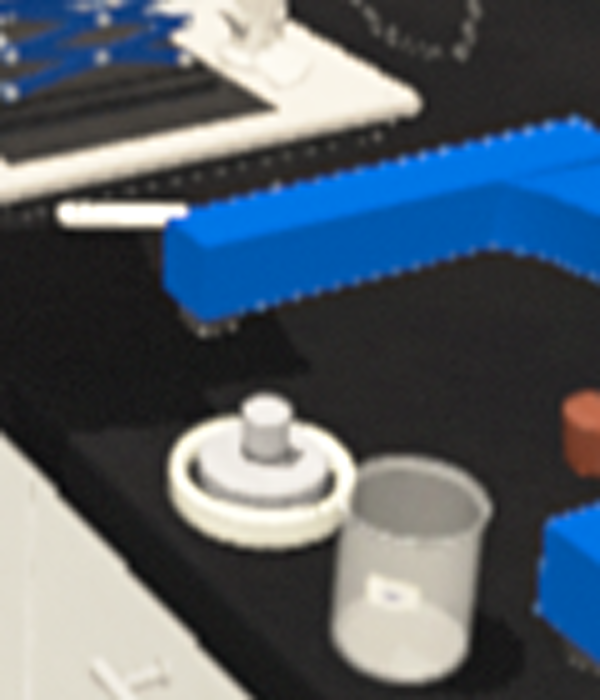

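View pics/s30b.png

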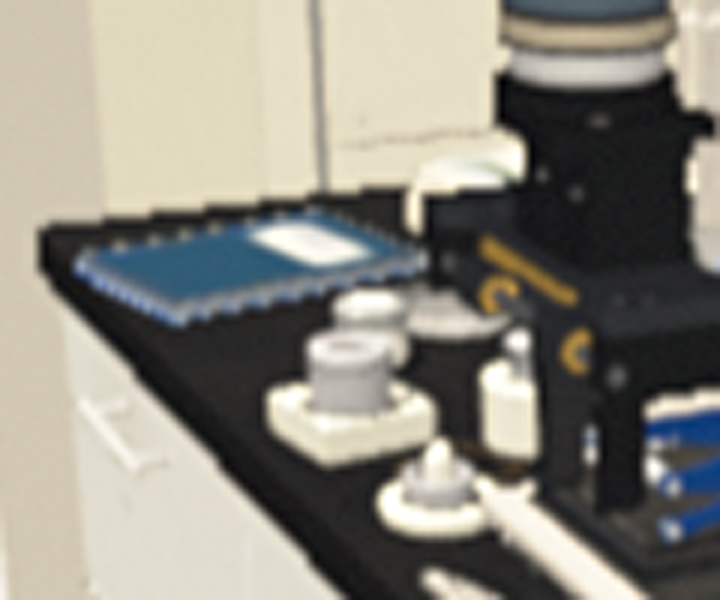

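View pics/t30.png

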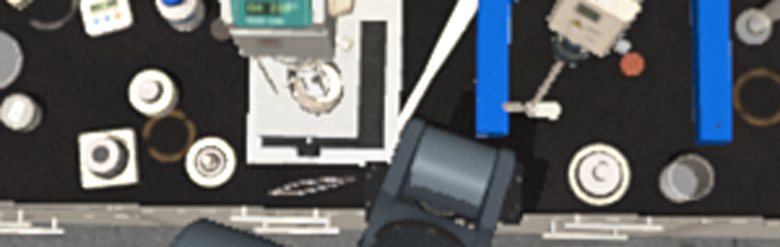

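```bash
python3 -c "
from station import arm
print(arm.job_done()); print(arm.state()['clock'])"
```

```text
the job is handed in; nothing more can be done
None
the job is handed in; nothing more can be done
```

I took the die apart from the top down (plunger, ring, sleeve, base) and set each part in its own nest. I lowered each one until the wrist force showed it had reached the floor, between 3 and 11 N, and only then let go. The job was handed in just after 47 s, within the 128 s limit.

The last scene and top pictures show all four parts upright and seated. The beaker looks unmoved from the earlier pictures; I compared it by eye and did not measure it. The gripper was holding nothing and was clear of everything at hand-in.

No check failed. The wrist camera and the gripper disagreed by about 1 mm sideways, and I allowed for that. One lowering move, for the sleeve, stopped about 6 mm short, and I corrected it before placing the part.

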